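# Lock the headset bracket onto the slotted post of a radio desk

### The job

Fit the headset bracket to the slotted post: hook its four tabs into the top two rows of slots, with its back against the post's face, and push it down until it is fully home and the spring latch has snapped out over its crossbar. Feel for the slots and do not force anything: never push on the post with more than 20 N. Let go of the bracket, and leave the headset, the paddle key and the mug where they are.

Things in the scene. Friction and masses are not known exactly. Their poses are not given: they have to be found in the camera images.
- bracket_mid (a point): Loose bare-steel headset bracket, about 0.28 kg, standing upright on the desk as it will be mounted. U section open below: two 4 mm cheek plates, 26 mm wide over them, 84 mm high. This point: mid-plane, half-way up (42 mm), 45 mm in front of its flat back. Axes: z up, +x towards the back (into the post), y across. Pinch its cheeks here from above, under the saddle's height.
- bracket_saddle (a point): Flat top of the same bracket (26 mm wide), 84 mm above its lower edge, on the mid-plane, 15 mm in front of its back; axes as bracket_mid. A good place to press down. The saddle runs on to a tip 120 mm from the back, where a lip stands 14 mm up; the lower edge is flat for 66 mm from the back, then slopes up to 50 mm at the tip.
- bracket_tabs (a point): On the bracket's flat back, mid-plane, level with the undersides of the necks of its two upper tabs (70 mm above its lower edge; lower pair 50 mm below). Axes as bracket_mid. Tabs: 4 mm thick, centred at y = +-11 mm; neck 8 mm high, 5.5 mm long, then a leg 4 mm long hanging 16 mm below the neck's underside; 9.5 mm long, 24 mm high in all.
- post_slots (a point): On the post's front face, centre line, 195 mm above the desk: where the bottom edges of the top slots would be at the mast's lowest setting. The mast is clamped by hand: its slots and latch really are 2 to 11 mm higher (x, y exact). Axes: z up, +x into the post, y along the face. Slots 7 x 26 mm, columns at y = +-11 mm, rows 50 mm apart. Seated, bracket_tabs is at the true edge, axes parallel.
- post: Light grey steel mast, 50 x 40 mm, 245 to 254 mm high, four rows of slots, in a fixed foot 120 mm square. Origin: on the desk under the mast's centre, 20 mm behind its face; axes as post_slots. Face 4 mm, hollow behind. Tabs enter 16 to 18 mm above seated (else they stop on the face), then it slides straight down to a hard stop. Play hooked: 1.5 mm each side, 1.5 mm fore and aft.
- latch (a joint): Sprung latch on the mast's centre line between the top two rows of slots. 0 = out, 4 mm proud of the face; up to 0.0055 m pushed in. Its ramped top meets the crossbar between the bracket's cheeks 14 mm above seated and resists most at 5 mm, with 5 to 16 N, more than the bracket's weight. It snaps out over the crossbar 1.5 mm above the bottom; then the bracket cannot lift off.
- bracket: The headset bracket again: its origin is on the lower edge, mid-plane, at the flat back (45 mm behind and 42 mm below bracket_mid); axes as bracket_mid.
- headset: Bystander: headphones lying on the desk, about 200 mm wide and 150 mm long, 80 mm high; origin on the desk between the ear cups.
- paddle: Bystander: Morse paddle key on a white base 75 x 60 mm, 46 mm high; origin under its centre.
- mug: Bystander: blue mug, 80 mm across, 92 mm high; origin under its centre.

How it is judged:
By the outcome, as a careful person would: the job done as asked, in the order asked, and still so for the second after the job is handed in, with the robot touching nothing.
It also fails if it takes over 64 s, if anything falls off the work surface, if the arm or the gripper's body presses on something with over 40 N, if the wrist force passes 120 N, or if a joint passes its speed limit or range.

### The arm

A 6-joint arm with a two-finger parallel gripper is mounted at the origin on the work surface. World frame = base frame: x ahead of the robot, y to its left, z up, the work surface at z = 0. Lengths are in m, angles in degrees, forces in N, time in s.
With the tool pointing down it reaches from about 0.225 to 0.725 m from the base axis. Payload 3.1 kg.
Tool frame: the origin (TCP) lies midway between the tips of the shut fingers; the grasp point (between the pads) lies 19 mm behind it; z points along the fingers, y is the direction in which the jaws open and shut (so a half turn about z gives the same grasp; the last joint's range is limited). The gripper opens to 85 mm and grips with 20 to 120 N. Pads are 22 mm wide; open, the fingers measure 114 mm over their backs; the gripper's body (76 mm by 85 mm) begins 54 mm behind the grasp point. The pads swing forward as they close: fully open they stand 13 mm farther back than shut.
Start: joints at [-77.567, 2.75, 5.684, 92.934, 0, 82.678], TCP at [0.177, -0.494, 0.231] pointing down, gripper open.
Joint ranges: [-166.93, 166.93], [-56.73, 111.36], [-69.38, 81.34], [-121.58, 131.49], [-85.45, 84.26], [-180, 180]. Speed limits (degrees/s): [159.86, 159.86, 180, 180, 180, 180].

### API

Orientations are given as a 3x3 rotation matrix whose columns are the frame's x, y, z axes.
In Python, from rig import bot gives the robot as it stands.
- The arm moves only by the tool arm_command, never from a script. Its argument "deltas" is a list of rows, each a list of 3 entries, a list of its own where there are three numbers: the closure, from 0 (fully open) to 1 (shut), then the shift along the world's x, y, z in cm, then the turn about the world's z in degrees. In form: [[grip, [tx, ty, tz], turn], ...]. A call has 1 to 20 rows; each row shifts and turns the pose as measured when the row begins; what a row does not reach is not made up. A row lasts 1/10 s, in which the tool goes at most 50 mm and 8.59 degrees, less where a joint would pass 70% of its speed; a pose out of reach is approached as far as the arm can. A call is refused whole if a number of a shift passes 5 or a number of a turn 8.59, either way. A call with a gripper value outside its range is refused whole. The fingers move at their own pace and stop on an object; "newtons" is the grip in N (left out, the last holds). Time passes only in rows, so rows that do not move let the fingers close. It gives the time, the measured TCP pose, the force and the opening at its end, in the units of the state.
- bot.state(): the state, without advancing time (a new reading comes with each control period).
- bot.snapshot(name): name is "side" or "top" or "wrist"; returns a dict with "frame" (420x560x3 uint8, red, green, blue), "depth" (420x560 float32, m along the optical axis (not along the pixel's ray), 0 where there is no reading), "fx", "fy", "cx", "cy" (pixels), "dist" ([k1, k2, p1, p2, k3] as OpenCV has them; the pictures are not rectified), "origin" and "orientation" of the camera in the world; the wrist camera has in their place "hand_eye" (4x4, takes a point from camera to tool coordinates, whose origin is the TCP and whose axes are the flange's). Camera axes: x right, y down, z forward; pixel columns grow to the right and rows downward; lengths in m; the calibration is good to about 2 mm. A picture is of the moment at which its call begins: read the wrist's pose just before it.
- bot.job_done(): hands the job in, once; it reports no verdict.
Trained networks look in a picture, given as the dict that the camera call returned (one of the last four; its "shot" number tells which), for a name from the list of things; names that differ only in an ending like _2 or _b are one class to them, and where a whole thing is asked for, a point or a joint stands for the part that bears it (a point fixed in the world has none). Each returns a list of dicts, best first, with "conf" (0 to 1); they miss things now and then, are a little off and sometimes report something else, mostly with a low value. They report only what shows in the picture. A call takes as long as a camera call.
- bot.outline_of(picture, target): "region" (420x560 bool, what is visible of it) and "box" ([centre column, centre row, width, height] in pixels, round what is visible of it).
The state is a dict: "time": time; "qpos": joint angles; "dq": joint speeds; "joint_efforts": joint torques, N m; "ee_pos": TCP position; "tcp_rot": TCP orientation; "contact_force": force on the tool from outside, world axes, zero at the start; "ft_torque": the same for the moment, N m; "grip_width": finger opening in m.
Only numpy, scipy, OpenCV 4.12 (cv2) and the standard library are available. Lean on these libraries where they do the work, as an engineer would, in place of code of your own. Each camera call takes 0.05 s, during which the arm holds its last target.

## Working session

There is one attempt and no reset: what is moved stays moved. The work goes in short steps, Python scripts to look and compute and a tool call to move; the robot and the scene stay as the last step left them, time stands still between calls to the robot, and variables do not carry over. Pictures are saved under pics/ and viewed, and the job is handed in when it is done.

Besides the shell and the picture viewer there is one more tool, called in YAML: its name, and indented under it one key for each argument. arm_command: Moves the arm, as the interface text tells. Its arguments: {"type":"object","properties":{"deltas":{"type":"array","items":{"type":"array"}},"newtons":{"type":"number"}},"required":["deltas"]}

```bash
ls; mkdir -p pics; cat > h.py <<'E'
import numpy as np, cv2
from rig import bot
def K(p): return np.array([[p['fx'],0,p['cx']],[0,p['fy'],p['cy']],[0,0,1]]),np.array(p['dist'])
def cloud(p,mask=None,st=None):
    d=p['depth']; m=(d>0)
    if mask is not None: m&=mask
    v,u=np.nonzero(m); k,ds=K(p)
    n=cv2.undistortPoints(np.stack([u,v],1).astype(np.float64)[:,None],k,ds)[:,0]
    z=d[v,u]; P=np.c_[n*z[:,None],z]
    return world(p,P,st),u,v
def world(p,P,st=None):
    if 'origin' in p: return P@np.array(p['orientation']).T+np.array(p['origin'])
    h=np.array(p['hand_eye']); P=P@h[:3,:3].T+h[:3,3]
    return P@np.array(st['tcp_rot']).T+np.array(st['ee_pos'])
def save(p,n): cv2.imwrite('pics/'+n+'.png',p['frame'][:,:,::-1])
E
python3 - <<'E'
from h import *
st=bot.state(); print(st)
for c in ['side','top']:
    p=bot.snapshot(c); save(p,c+'0'); print(c,p['origin'],np.round(p['orientation'],3).tolist(),p['fx'])
    for t in ['bracket','post','headset','paddle','mug']:
        r=bot.outline_of(p,t)
        for q in r[:2]:
            W,u,v=cloud(p,q['region'])
            print(t,round(q['conf'],2),np.round(q['box']),len(W), np.round(np.percentile(W,[1,50,99],axis=0),3).tolist() if len(W) else '')
            if t in('bracket','post'): np.save(f'{c}_{t}.npy',W); break
E
```

```text
pics
{'time': 0.0, 'qpos': array([-7.75667988e+01,  2.79220888e+00,  5.58994759e+00,  9.29337819e+01,
        1.42005455e-04,  8.26784134e+01]), 'dq': array([ 0.01198788,  0.07588935, -0.00405519,  0.03906907,  0.02958258,
        0.04767044]), 'joint_efforts': array([ 1.90886303e-04, -3.38779056e+01,  3.20015931e+01,  2.01232452e-02,
       -2.08491151e-04, -6.07940109e-06]), 'ee_pos': array([ 0.17730823, -0.49349067,  0.23010881]), 'tcp_rot': array([[ 9.41147853e-01,  3.37994762e-01, -5.08790806e-04],
       [ 3.37995007e-01, -9.41145045e-01,  2.31924785e-03],
       [ 3.05047679e-04, -2.35472389e-03, -9.99997181e-01]]), 'contact_force': array([-0.75912213,  0.116202  ,  0.05708085]), 'ft_torque': array([ 0.03656043, -0.00143409, -0.06679853]), 'grip_width': 0.08546907276468438}
side [0.31065006 0.6657698  0.81516872] [[-0.91, -0.302, 0.284], [-0.415, 0.667, -0.618], [-0.003, -0.68, -0.733]] 435.1092812582829
bracket 0.84 [266. 217.  56.  42.] 1574 [[0.55, 0.021, 0.001], [0.607, 0.069, 0.066], [0.71, 0.087, 0.096]]
post 0.75 [309. 150.  54.  98.] 2887 [[0.515, -0.215, 0.002], [0.58
[... 539 characters left out ...]
0, -0.013, -0.013], [0.015, -0.16, -0.987]] 474.2494248122761
bracket 0.66 [294. 188.  22.  57.] 674 [[0.551, 0.039, -0.002], [0.616, 0.064, 0.084], [0.684, 0.087, 0.1]]
post 0.98 [365. 203.  61.  66.] 2228 [[0.515, -0.207, 0.002], [0.58, -0.121, 0.012], [0.656, -0.064, 0.25]]
headset 0.96 [162. 178.  73.  80.] 1520 [[0.538, 0.32, 0.009], [0.624, 0.387, 0.057], [0.737, 0.503, 0.082]]
paddle 0.57 [237. 142.  31.  31.] 623 [[0.713, 0.176, 0.003], [0.749, 0.214, 0.022], [0.796, 0.252, 0.049]]
mug 0.67 [163. 275.  38.  48.] 1107 [[0.329, 0.356, 0.0], [0.392, 0.4, 0.028], [0.432, 0.432, 0.095]]
mug 0.38 [295. 186.  19.  51.] 591 [[0.553, 0.039, 0.016], [0.613, 0.064, 0.084], [0.68, 0.086, 0.098]]
```

```bash
python3 - <<'E'
import cv2
a=cv2.imread('pics/side0.png');b=cv2.imread('pics/top0.png')
cv2.imwrite('pics/side0c.png',cv2.resize(a[80:280,200:400],None,fx=3,fy=3,interpolation=cv2.INTER_CUBIC))
cv2.imwrite('pics/top0c.png',cv2.resize(b[130:270,250:430],None,fx=4,fy=4,interpolation=cv2.INTER_CUBIC))
E
```

```text
(no output)
```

View pics/side0.png

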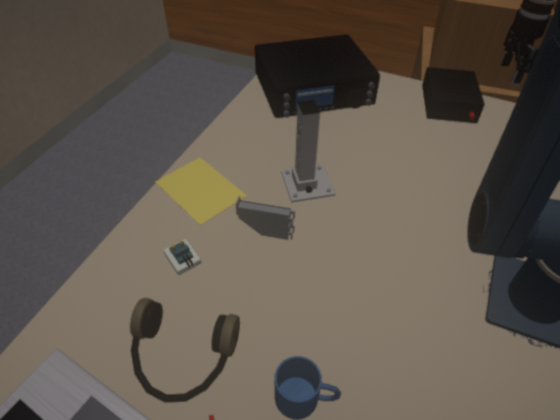

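View pics/side0c.png

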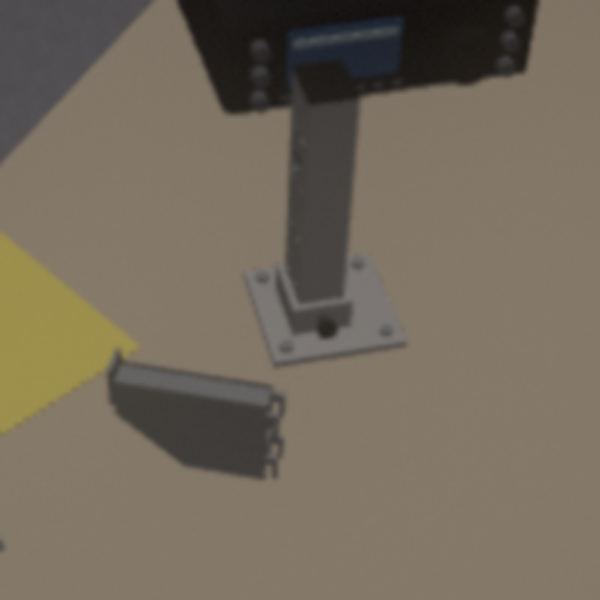

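View pics/top0c.png

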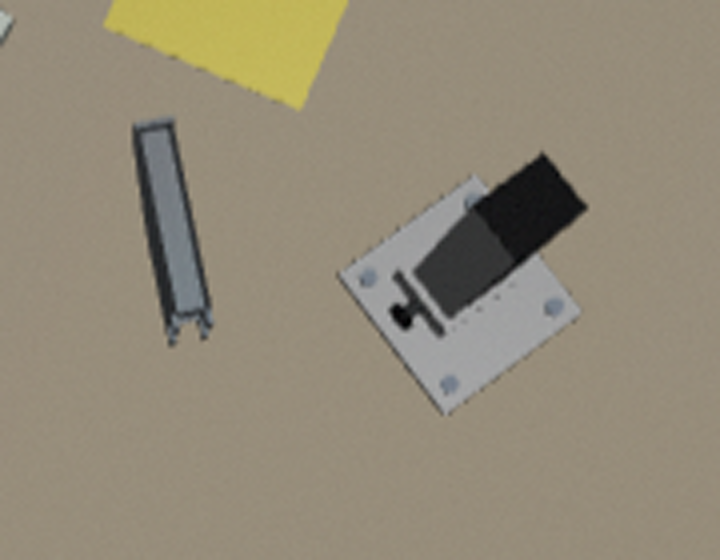

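```bash
python3 - <<'E'
from h import *
for c in ['side','top']:
    for t in ['bracket','post']:
        W=np.load(f'{c}_{t}.npy')
        if t=='bracket':
            S=W[(W[:,2]>.072)]
        else: S=W[W[:,2]>.235]
        r=cv2.minAreaRect((S[:,:2]*1000).astype(np.float32)); print(c,t,len(S),r, 'zmed',np.percentile(S[:,2],[5,50,95]), S.mean(0))
        print(np.round(cv2.boxPoints(r),1).tolist())
    W=np.load(f'{c}_post.npy');S=W[(W[:,2]<.05)&(W[:,2]>.004)]
    r=cv2.minAreaRect((S[:,:2]*1000).astype(np.float32)); print(c,'foot',r,np.percentile(S[:,2],[5,50,95]))
E
```

```text
side bracket 686 ((614.6361083984375, 61.99396896362305), (132.88287353515625, 30.153623580932617), 11.102785110473633) zmed [0.07421619 0.08508287 0.08835936] [0.61802142 0.06605975 0.08395557]
[[546.5, 64.0], [552.2999877929688, 34.400001525878906], [682.7000122070312, 60.0], [676.9000244140625, 89.5999984741211]]
side post 294 ((592.5233154296875, -130.4744873046875), (40.26328659057617, 52.75782012939453), 36.22140884399414) zmed [0.23702658 0.24628677 0.24824767] [ 0.59101437 -0.12528314  0.24503628]
[[560.7000122070312, -121.0999984741211], [591.9000244140625, -163.6999969482422], [624.4000244140625, -139.89999389648438], [593.2000122070312, -97.30000305175781]]
side foot ((652.6075439453125, -226.89007568359375), (122.72027587890625, 348.26397705078125), 37.41748046875) [0.00686854 0.01088322 0.04143156]
top bracket 532 ((616.0849609375, 62.66053009033203), (132.9450225830078, 26.36815071105957), 11.877233505249023) zmed [0.07937794 0.08469666 0.09064271] [0.61914664 0.06355026 0.08497472]
[[548.2999877929688, 61.900001525878906], [553.7000122070312, 36.099998474121094], [683.7999877929688, 63.400001525878906], [678.4000244140625, 89.19999694824219]]
top post 417 ((594.1900634765625, -129.59432983398438), (40.11103439331055, 51.68486404418945), 36.993648529052734) zmed [0.24193923 0.24697092 0.24996163] [ 0.5930886  -0.12879414  0.24662258]
[[562.5999755859375, -121.0], [593.7000122070312, -162.3000030517578], [625.7999877929688, -138.1999969482422], [594.7000122070312, -96.9000015258789]]
top foot ((586.4591064453125, -135.899658203125), (119.64883422851562, 121.94213104248047), 36.91017532348633) [0.00537859 0.00965667 0.03884162]
```

The side and top views show the bracket near (290,188) in the top image. Its tabs point to −x and its lip to +x. The post's slotted face points to (+0.8,+0.6), because the slots show on its left edge in the side view. Next I check the wrist camera's layout.

```bash
python3 - <<'E'
from h import *
p=bot.snapshot('wrist'); save(p,'w0'); print(np.round(p['hand_eye'],3).tolist(),p['fx'],p['cx'],p['cy'])
E
```

```text
[[-0.001, -0.961, -0.275, 0.069], [1.0, -0.001, 0.0, -0.001], [-0.0, -0.275, 0.961, -0.143], [0.0, 0.0, 0.0, 1.0]] 377.98752559750045 280.26996283939945 208.42256490367697
```

View pics/w0.png

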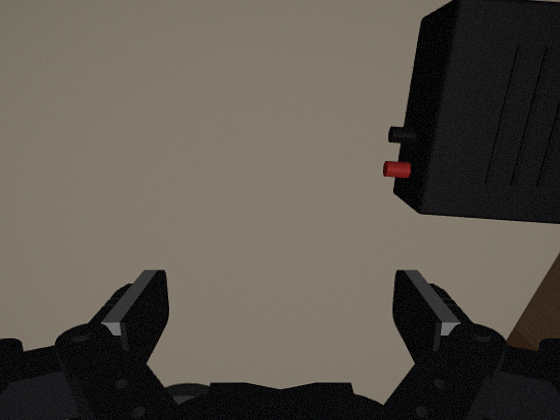

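arm_command:
  deltas:
    - [0,[1.5,3.4,0.5],-0.8]
    - [0,[1.5,3.4,0.5],-0.8]
    - [0,[1.5,3.4,0.5],-0.8]
    - [0,[1.5,3.4,0.5],-0.8]
    - [0,[1.5,3.4,0.5],-0.8]
    - [0,[1.5,3.4,0.5],-0.8]
    - [0,[1.5,3.4,0.5],-0.8]
    - [0,[1.5,3.4,0.5],-0.8]
    - [0,[1.5,3.4,0.5],-0.8]
    - [0,[1.5,3.4,0.5],-0.7]
  newtons: 40

```text
time: 1.65
ee_pos: [0.3288, -0.1451, 0.2814]
tcp_rot: [[0.982, 0.189, 0.004], [0.189, -0.982, -0.001], [0.004, 0.002, -1.0]]
contact_force: [0.8, -1.2, -0.6]
grip_width: 0.0856
```

arm_command:
  deltas:
    - [0,[3,2.3,0],0]
    - [0,[3,2.3,0],0]
    - [0,[3,2.3,0],0]
    - [0,[3,2.3,0],0]
    - [0,[3,2.3,0],0.5]
    - [0,[3,2.3,0],0.5]
    - [0,[3,2.3,-0.5],0]
    - [0,[3,2.3,-0.5],0]
    - [0,[3,2.3,-0.5],0]
    - [0,[0,0,0],0]

```text
time: 2.65
ee_pos: [0.6106, 0.0772, 0.267]
tcp_rot: [[0.977, 0.213, 0.012], [0.213, -0.977, -0.006], [0.011, 0.008, -1.0]]
contact_force: [-0.4, 0.5, -0.5]
grip_width: 0.0854
```

```bash
python3 - <<'E'
from h import *
st=bot.state(); print(st['ee_pos'],np.degrees(np.arctan2(st['tcp_rot'][1,0],st['tcp_rot'][0,0])),st['qpos'],st['contact_force'])
p=bot.snapshot('wrist'); save(p,'w1')
r=bot.outline_of(p,'bracket')
for q in r: print(q['conf'],q['box'])
q=r[0]; W,u,v=cloud(p,q['region'],st); np.save('w1.npy',W)
S=W[(W[:,2]>.078)&(W[:,2]<.089)]
R=cv2.minAreaRect((S[:,:2]*1000).astype(np.float32)); print(len(S),R,np.percentile(S[:,2],[5,50,95])); print(cv2.boxPoints(R).tolist())
r=bot.outline_of(p,'post')
for q in r: print('post',q['conf'],q['box'])
E
```

```text
[0.61056356 0.07716853 0.2669656 ] 12.321972245851855 [  1.13358158  16.81766297  25.70017805  98.1812313   -0.33175024
 168.81209058] [-0.36656226  0.52823542 -0.50618348]
0.56 [298.6, 177.6, 37.3, 149.5]
4015 ((614.4339599609375, 62.506221771240234), (131.3342742919922, 26.09001350402832), 11.829694747924805) [0.0828395  0.08406259 0.08525932]
[[547.4872436523438, 61.81218719482422], [552.8357543945312, 36.27629089355469], [681.3806762695312, 63.20025634765625], [676.0321655273438, 88.73615264892578]]
post 0.69 [475.2, 251.8, 164.3, 177.2]
```

View pics/w1.png

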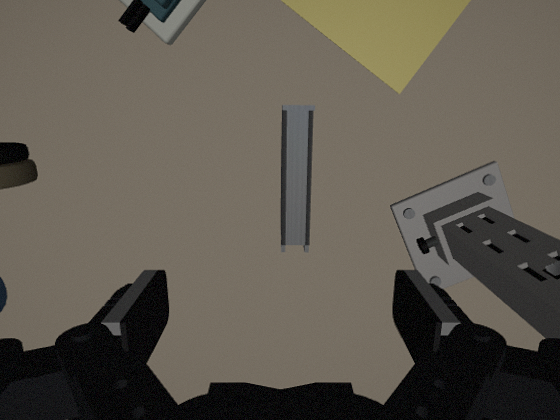

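arm_command:
  deltas:
    - [0,[0,-0.8,-2],-0.3]
    - [0,[0,-0.7,-4],-0.2]
    - [0,[0,0,-4],0]
    - [0,[0,0,-4],0]
    - [0,[0,0,-4],0]
    - [0,[0,0,-3],0]
    - [0,[0,0,0],0]
    - [0,[0,0,0],0]

```text
time: 3.6
ee_pos: [0.6043, 0.0496, 0.0727]
tcp_rot: [[0.981, 0.19, 0.041], [0.19, -0.982, -0.011], [0.038, 0.018, -0.999]]
contact_force: [0.3, 0.1, 0.3]
grip_width: 0.085
```

```bash
python3 - <<'E'
from h import *
st=bot.state(); print(st['ee_pos'],np.degrees(np.arctan2(st['tcp_rot'][1,0],st['tcp_rot'][0,0])),st['tcp_rot'][:,2],st['qpos'],st['contact_force'])
p=bot.snapshot('wrist'); save(p,'w2')
E
```

```text
[0.60425527 0.04959254 0.07267496] 10.971979735045823 [ 0.04077992 -0.01064404 -0.99911146] [ -1.35319561  13.54736872  -0.4899293   73.6116643   -0.55451887
 167.68328761] [0.32342533 0.11260919 0.28469274]
```

View pics/w2.png

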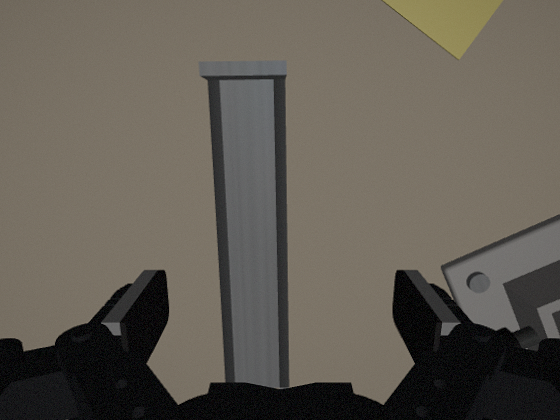

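The wrist view shows the bracket at columns 210–288, left of the jaw centre. The tool has tilted about 2.4° during the fast moves, so I'll check whether standing still changes the tilt.

arm_command:
  deltas:
    - [0,[0,0,0],0]
    - [0,[0,0,0],0]
    - [0,[0,0,0],0]
    - [0,[0,0,0],0]

```text
time: 4.05
ee_pos: [0.6096, 0.049, 0.0821]
tcp_rot: [[0.98, 0.189, 0.055], [0.19, -0.982, -0.011], [0.052, 0.021, -0.998]]
contact_force: [0.0, -0.3, -0.1]
grip_width: 0.0854
```

```bash
cat > s.py <<'E'
from h import *
st=bot.state(); R=st['tcp_rot']
print('t',st['time'],'pos',np.round(st['ee_pos']*1000,1),'yaw',round(np.degrees(np.arctan2(R[1,0],R[0,0])),2),'tilt',np.round(np.degrees(R[:2,2]),2),'F',np.round(st['contact_force'],1),'M',np.round(st['ft_torque'],2),'w',round(st['grip_width']*1000,1), 'q',np.round(st['qpos'],1))
E
python3 s.py
```

```text
t 4.05 pos [609.6  49.   82.1] yaw 10.95 tilt [ 3.15 -0.64] F [ 0.  -0.3 -0.1] M [ 0.    0.07 -0.03] w 85.4 q [-1.400e+00  1.320e+01  1.000e-01  7.380e+01 -6.000e-01  1.677e+02]
```

arm_command:
  deltas:
    - [0,[0,0,4],0]
    - [0,[0,0,4],0]
    - [0,[0,0,4],0]
    - [0,[0,0,4],0]
    - [0,[0,0,0],0]

```text
time: 4.55
ee_pos: [0.6064, 0.0497, 0.2464]
tcp_rot: [[0.98, 0.19, 0.051], [0.191, -0.982, -0.011], [0.048, 0.021, -0.999]]
contact_force: [0.0, -0.4, 0.7]
grip_width: 0.0856
```

```bash
python3 s.py
```

```text
t 4.55 pos [606.4  49.7 246.4] yaw 11.0 tilt [ 2.93 -0.63] F [ 0.  -0.4  0.7] M [-0.    0.01 -0.  ] w 85.6 q [ -1.3  12.4  18.   92.6  -0.6 167.7]
```

arm_command:
  deltas:
    - [0,[0,0,0],0]
    - [0,[0,0,0],0]
    - [0,[0,0,0],0]
    - [0,[0,0,0],0]

```text
time: 4.95
ee_pos: [0.6064, 0.0499, 0.2453]
tcp_rot: [[0.98, 0.19, 0.05], [0.191, -0.982, -0.011], [0.047, 0.02, -0.999]]
contact_force: [0.7, 0.3, 0.1]
grip_width: 0.0854
```

```bash
python3 s.py
```

```text
t 4.95 pos [606.4  49.9 245.3] yaw 11.03 tilt [ 2.89 -0.63] F [0.7 0.3 0.1] M [-0.02 -0.01  0.01] w 85.4 q [ -1.3  12.5  17.9  92.6  -0.6 167.7]
```

arm_command:
  deltas:
    - [0,[0,0,0],0]
    - [0,[0,0,0],0]
    - [0,[0,0,0],0]
    - [0,[0,0,0],0]

```text
time: 5.35
ee_pos: [0.6047, 0.05, 0.2413]
tcp_rot: [[0.981, 0.19, 0.043], [0.191, -0.982, -0.011], [0.041, 0.019, -0.999]]
contact_force: [-0.2, -0.9, 0.6]
grip_width: 0.0854
```

```bash
python3 s.py
```

```text
t 5.35 pos [604.7  50.  241.3] yaw 11.03 tilt [ 2.49 -0.62] F [-0.2 -0.9  0.6] M [-0.    0.08 -0.01] w 85.4 q [ -1.3  12.6  17.6  92.5  -0.6 167.7]
```

```bash
python3 - <<'E'
from h import *
for i in range(4):
    p=bot.snapshot('wrist'); st=bot.state(); print(st['time'],np.round(st['ee_pos']*1000,2),np.round(st['qpos'],3),np.round(st['dq'],2),np.round(np.degrees(st['tcp_rot'][:2,2]),2))
E
```

```text
5.4 [604.74  49.96 241.25] [ -1.314  12.604  17.644  92.541  -0.56  167.669] [-0.04 -0.1   0.25 -0.01 -0.02 -0.1 ] [ 2.48 -0.62]
5.45 [604.83  49.96 241.47] [ -1.313  12.595  17.658  92.539  -0.562 167.669] [-0.06 -0.11  0.35 -0.2  -0.15  0.06] [ 2.51 -0.62]
5.5 [604.88  49.95 241.64] [ -1.313  12.59   17.671  92.543  -0.563 167.671] [ 0.03 -0.08  0.17 -0.01 -0.08 -0.01] [ 2.52 -0.62]
5.55 [604.95  49.98 241.8 ] [ -1.313  12.582  17.68   92.541  -0.559 167.671] [-0.04 -0.07  0.22  0.01  0.02  0.08] [ 2.54 -0.62]
```

arm_command:
  deltas:
    - [0,[0,0,0],0]

```text
time: 5.65
ee_pos: [0.605, 0.0499, 0.242]
tcp_rot: [[0.981, 0.19, 0.045], [0.191, -0.982, -0.011], [0.042, 0.019, -0.999]]
contact_force: [0.7, -0.6, -0.5]
grip_width: 0.0854
```

```bash
python3 s.py
```

```text
t 5.65 pos [605.   49.9 242. ] yaw 11.02 tilt [ 2.56 -0.62] F [ 0.7 -0.6 -0.5] M [-0.01  0.03  0.03] w 85.4 q [ -1.3  12.6  17.7  92.5  -0.6 167.7]
```

arm_command:
  deltas:
    - [0,[0,0,0],0]

```text
time: 5.75
ee_pos: [0.6051, 0.05, 0.2421]
tcp_rot: [[0.981, 0.19, 0.045], [0.191, -0.982, -0.011], [0.042, 0.019, -0.999]]
contact_force: [0.1, 0.5, 0.4]
grip_width: 0.0856
```

```bash
python3 s.py
```

```text
t 5.75 pos [605.1  50.  242.1] yaw 11.03 tilt [ 2.58 -0.62] F [0.1 0.5 0.4] M [0.03 0.07 0.07] w 85.6 q [ -1.3  12.6  17.7  92.5  -0.6 167.7]
```

arm_command:
  deltas:
    - [0,[0.2,0.3,-2],0.2]
    - [0,[0.2,0.3,-2],0.2]
    - [0,[0.2,0.3,-2],0.2]
    - [0,[0,0.3,-2],0.2]

```text
time: 6.15
ee_pos: [0.6146, 0.0618, 0.1659]
tcp_rot: [[0.977, 0.204, 0.057], [0.204, -0.979, -0.01], [0.054, 0.022, -0.998]]
contact_force: [0.5, 0.5, -0.6]
grip_width: 0.0852
```

```bash
python3 s.py
```

```text
t 6.15 pos [614.6  61.8 165.9] yaw 11.82 tilt [ 3.28 -0.6 ] F [ 0.5  0.5 -0.6] M [ 0.    0.06 -0.02] w 85.2 q [ -0.2  12.7   9.2  83.2  -0.6 168. ]
```

arm_command:
  deltas:
    - [0,[0,0,-0.5],0]
    - [0,[0,0,-0.5],0]
    - [0,[0,0,-0.5],0]
    - [0,[0,0,-0.5],0]

```text
time: 6.55
ee_pos: [0.6138, 0.0619, 0.1439]
tcp_rot: [[0.977, 0.204, 0.055], [0.205, -0.979, -0.011], [0.051, 0.022, -0.998]]
contact_force: [0.1, 0.7, 0.0]
grip_width: 0.0857
```

```bash
python3 s.py
```

```text
t 6.55 pos [613.8  61.9 143.9] yaw 11.83 tilt [ 3.14 -0.61] F [0.1 0.7 0. ] M [0.04 0.05 0.  ] w 85.7 q [ -0.2  12.9   6.9  80.8  -0.6 168. ]
```

arm_command:
  deltas:
    - [0,[0,0,4],0]
    - [0,[0,0,4],0]
    - [0,[0,0,4],0]

```text
time: 6.85
ee_pos: [0.6046, 0.0614, 0.2528]
tcp_rot: [[0.979, 0.204, 0.028], [0.204, -0.979, -0.011], [0.025, 0.016, -1.0]]
contact_force: [1.0, 0.0, -0.2]
grip_width: 0.0856
```

```bash
python3 s.py
```

```text
t 6.85 pos [604.6  61.4 252.8] yaw 11.77 tilt [ 1.6  -0.61] F [ 1.   0.  -0.2] M [ 0.03 -0.01 -0.07] w 85.6 q [ -0.2  14.1  20.7  95.1  -0.6 168. ]
```

arm_command:
  deltas:
    - [0,[-4,0,0],0]
    - [0,[-4,0,0],0]
    - [0,[-4,0,0],0]

```text
time: 7.15
ee_pos: [0.4944, 0.0603, 0.2632]
tcp_rot: [[0.978, 0.201, 0.052], [0.202, -0.979, -0.011], [0.048, 0.021, -0.999]]
contact_force: [-0.2, -0.3, 1.0]
grip_width: 0.0854
```

```bash
python3 s.py
```

```text
t 7.15 pos [494.4  60.3 263.2] yaw 11.69 tilt [ 2.96 -0.64] F [-0.2 -0.3  1. ] M [0.02 0.06 0.  ] w 85.4 q [ -0.4  -3.9   2.7  93.6  -0.6 168. ]
```

arm_command:
  deltas:
    - [0,[1,0,0],0]
    - [0,[1,0,0],0]
    - [0,[1,0,0],0]
    - [0,[1,0,0],0]

```text
time: 7.55
ee_pos: [0.5322, 0.0604, 0.2659]
tcp_rot: [[0.978, 0.202, 0.055], [0.202, -0.979, -0.011], [0.051, 0.022, -0.998]]
contact_force: [0.2, 0.6, -0.3]
grip_width: 0.0854
```

```bash
python3 s.py
```

```text
t 7.55 pos [532.2  60.4 265.9] yaw 11.7 tilt [ 3.13 -0.64] F [ 0.2  0.6 -0.3] M [-0.01  0.07  0.01] w 85.4 q [ -0.3   1.6   8.3  93.6  -0.6 168. ]
```

arm_command:
  deltas:
    - [0,[4,0,0],0]
    - [0,[4,0,0],0]
    - [0,[0,0,4],0]
    - [0,[0,0,4],0]

```text
time: 7.95
ee_pos: [0.6197, 0.0598, 0.3334]
tcp_rot: [[0.979, 0.201, 0.036], [0.202, -0.979, -0.011], [0.033, 0.018, -0.999]]
contact_force: [0.5, 0.0, 1.3]
grip_width: 0.0855
```

```bash
python3 s.py
```

```text
t 7.95 pos [619.7  59.8 333.4] yaw 11.64 tilt [ 2.05 -0.63] F [0.5 0.  1.3] M [ 0.04 -0.02 -0.  ] w 85.5 q [ -0.3  19.5  36.9 105.3  -0.6 168. ]
```

arm_command:
  deltas:
    - [0,[0,0,-1],0]
    - [0,[0,0,-1],0]
    - [0,[0,0,-1],0]
    - [0,[0,0,-1],0]
    - [0,[0,0,-1],0]

```text
time: 8.45
ee_pos: [0.6289, 0.0592, 0.283]
tcp_rot: [[0.979, 0.2, 0.046], [0.201, -0.98, -0.011], [0.043, 0.02, -0.999]]
contact_force: [-0.9, 0.0, -0.2]
grip_width: 0.0854
```

```bash
python3 s.py
```

```text
t 8.45 pos [628.9  59.2 283. ] yaw 11.59 tilt [ 2.66 -0.65] F [-0.9  0.  -0.2] M [ 0.05  0.07 -0.04] w 85.4 q [ -0.4  17.7  28.6  98.2  -0.6 168. ]
```

arm_command:
  deltas:
    - [0,[-0.5,0.1,-1],0]
    - [0,[-0.5,0.1,-1],0]
    - [0,[-0.5,0.1,-1],0]
    - [0,[-0.3,0,-1],0]
    - [0,[0,0,-1],0]
    - [0,[0,0,-1],0]
    - [0,[0,0,-1],0]
    - [0,[0,0,-1],0]
    - [0,[0,0,-1],0]
    - [0,[0,0,-1],0]

```text
time: 9.45
ee_pos: [0.605, 0.0621, 0.1603]
tcp_rot: [[0.979, 0.2, 0.025], [0.2, -0.98, -0.011], [0.022, 0.016, -1.0]]
contact_force: [-0.6, -0.0, 0.3]
grip_width: 0.0852
```

```bash
python3 s.py
```

```text
t 9.45 pos [605.   62.1 160.3] yaw 11.56 tilt [ 1.43 -0.64] F [-0.6 -0.   0.3] M [ 0.02 -0.01 -0.03] w 85.2 q [-1.000e-01  1.340e+01  9.400e+00  8.460e+01 -6.000e-01  1.683e+02]
```

arm_command:
  deltas:
    - [0,[0,0,-1],0]
    - [0,[0,0,-1],0]
    - [0,[0,0,-1],0.2]
    - [0,[0,0,-1],0]
    - [0,[0,0,-1],0]
    - [0,[0,0,-1],0]

```text
time: 10.05
ee_pos: [0.6056, 0.0621, 0.0955]
tcp_rot: [[0.979, 0.204, 0.026], [0.204, -0.979, -0.011], [0.024, 0.016, -1.0]]
contact_force: [0.2, 0.8, -0.9]
grip_width: 0.085
```

```bash
python3 s.py
```

```text
t 10.05 pos [605.6  62.1  95.5] yaw 11.78 tilt [ 1.52 -0.64] F [ 0.2  0.8 -0.9] M [-0.04  0.   -0.02] w 85.0 q [-1.000e-01  1.420e+01  3.000e+00  7.720e+01 -6.000e-01  1.681e+02]
```

arm_command:
  deltas:
    - [0,[0.1,0,-1],0]
    - [0,[0.1,0,-1],0]
    - [0,[0.1,0,-1],0]
    - [0,[0.1,0,-1],0]
    - [0,[0.1,0,-1],0]
    - [0,[0.1,0,-1],0]
    - [0,[0,0,-0.4],0]

```text
time: 10.75
ee_pos: [0.6112, 0.0621, 0.0242]
tcp_rot: [[0.979, 0.204, 0.025], [0.204, -0.979, -0.011], [0.022, 0.016, -1.0]]
contact_force: [0.6, -0.1, -0.2]
grip_width: 0.0855
```

```bash
python3 s.py
```

```text
t 10.75 pos [611.2  62.1  24.2] yaw 11.78 tilt [ 1.4  -0.63] F [ 0.6 -0.1 -0.2] M [0.05 0.03 0.01] w 85.5 q [-1.000e-01  1.740e+01 -1.400e+00  6.970e+01 -6.000e-01  1.681e+02]
```

arm_command:
  deltas:
    - [1,[0,0,0],0]
    - [1,[0,0,0],0]
    - [1,[0,0,0],0]
    - [1,[0,0,0],0]
    - [1,[0,0,0],0]
    - [1,[0,0,0],0]
    - [1,[0,0,0],0]
    - [1,[0,0,0],0]
  newtons: 60

```text
time: 11.55
ee_pos: [0.6115, 0.062, 0.0243]
tcp_rot: [[0.979, 0.204, 0.025], [0.204, -0.979, -0.011], [0.022, 0.016, -1.0]]
contact_force: [-0.3, 0.1, -1.5]
grip_width: 0.0256
```

```bash
python3 s.py
```

```text
t 11.55 pos [611.5  62.   24.3] yaw 11.77 tilt [ 1.43 -0.64] F [-0.3  0.1 -1.5] M [ 0.06 -0.04 -0.04] w 25.6 q [-1.000e-01  1.740e+01 -1.400e+00  6.970e+01 -6.000e-01  1.681e+02]
```

arm_command:
  deltas:
    - [1,[0,0,0.5],0]
    - [1,[0,0,1],0]
    - [1,[0,0,1],0]
    - [1,[0,0,1],0]
    - [1,[0,0,1],0]
    - [1,[0,0,1],0]
    - [1,[0,0,1],0]
    - [1,[0,0,1],0]
    - [1,[0,0,1],0]
    - [1,[0,0,1],0]
    - [1,[0,0,1],0]
    - [1,[0,0,1],0]
    - [1,[0,0,1],0]
    - [1,[0,0,1],0]
    - [1,[0,0,1],0]
    - [1,[0,0,1],0]

```text
time: 13.15
ee_pos: [0.6097, 0.0621, 0.1918]
tcp_rot: [[0.979, 0.204, 0.022], [0.204, -0.979, -0.011], [0.02, 0.015, -1.0]]
contact_force: [0.2, 0.6, -2.3]
grip_width: 0.0256
```

```bash
python3 s.py
```

```text
t 13.15 pos [609.7  62.1 191.8] yaw 11.78 tilt [ 1.27 -0.63] F [ 0.2  0.6 -2.3] M [ 0.01 -0.    0.01] w 25.6 q [-1.000e-01  1.430e+01  1.410e+01  8.850e+01 -6.000e-01  1.681e+02]
```

arm_command:
  deltas:
    - [1,[0.7,-1.0,0],2.1]
    - [1,[0.7,-1.0,0],2.1]
    - [1,[0.7,-1.0,0],2.1]
    - [1,[0.7,-1.0,0],2.1]
    - [1,[0.7,-1.0,0],2.1]
    - [1,[0.7,-1.0,0],2.1]
    - [1,[0.7,-1.0,0],2.1]
    - [1,[0.7,-1.0,0],2.1]
    - [1,[0.6,-1.0,0],2.1]
    - [1,[0.6,-1.0,0],2.1]
    - [1,[0.6,-1.0,0],2.1]
    - [1,[0.6,-0.8,0],1.9]
    - [1,[0,0,0],0]

```text
time: 14.45
ee_pos: [0.6939, -0.0602, 0.1998]
tcp_rot: [[0.789, 0.614, 0.028], [0.614, -0.789, 0.002], [0.023, 0.016, -1.0]]
contact_force: [-0.9, 0.4, -2.1]
grip_width: 0.0256
```

```bash
python3 s.py; python3 - <<'E'
from h import *
st=bot.state(); p=bot.snapshot('wrist'); save(p,'w3'); np.savez('w3.npz',d=p['depth'],he=p['hand_eye'],R=st['tcp_rot'],t=st['ee_pos'],f=p['frame'],k=[p['fx'],p['fy'],p['cx'],p['cy']],dist=p['dist'])
for q in bot.outline_of(p,'post'): print('post',q['conf'],q['box'])
q=bot.outline_of(p,'post')[0]; np.save('w3mask.npy',q['region'])
W,u,v=cloud(p,q['region'],st); np.save('w3.npy',W)
E
```

```text
t 14.45 pos [693.9 -60.2 199.8] yaw 37.9 tilt [1.6 0.1] F [-0.9  0.4 -2.1] M [0.04 0.09 0.02] w 25.6 q [-10.7  27.7  32.1  92.8   0.4 131.5]
post 0.76 [217.6, 267.8, 17.5, 15.5]
```

View pics/w3.png

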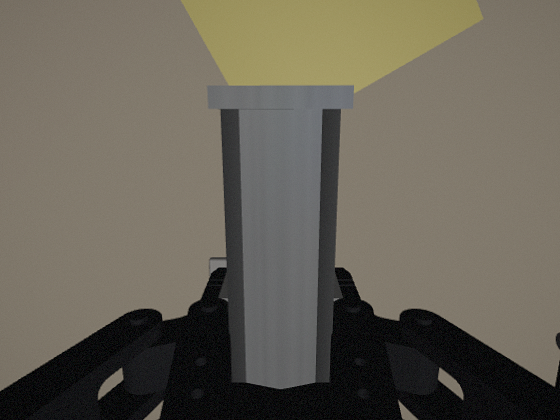

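```bash
cat > m.py <<'E'
from h import *
import sys
tag=sys.argv[1]
st=bot.state()
for c in ['top','side']:
    p=bot.snapshot(c); save(p,tag+c)
    np.savez(tag+c+'.npz',d=p['depth'],f=p['frame'])
    W,u,v=cloud(p); 
    n=np.array([.8,.6]);e=np.array([-.6,.8]); F0=np.array([.6095,-.118])
    a=(W[:,:2]-F0)@n; b=(W[:,:2]-F0)@e   # a in front of face
    # post top
    S=W[(W[:,2]>.236)&(W[:,2]<.262)&(abs(a+.02)<.04)&(abs(b)<.045)]
    if len(S)>20:
        r=cv2.minAreaRect((S[:,:2]*1000).astype(np.float32)); zz=np.median(S[:,2])
        T=S[abs(S[:,2]-zz)<.004]; r2=cv2.minAreaRect((T[:,:2]*1000).astype(np.float32))
        print(c,'posttop',len(S),'z',np.percentile(S[:,2],[5,50,95]).round(4),r,r2)
    zs=st['ee_pos'][2]-.0243+.084
    S=W[(abs(W[:,2]-zs)<.006)&(a>.02)&(a<.25)&(abs(b)<.03)]
    if len(S)>20:
        r=cv2.minAreaRect((S[:,:2]*1000).astype(np.float32)); print(c,'saddle',len(S),'z',np.percentile(S[:,2],[5,50,95]).round(4),'exp',zs,r)
        print(cv2.boxPoints(r).round(1).tolist())
    np.save(tag+c+'W.npy',np.c_[W,u,v])
E
python3 m.py m3; python3 - <<'E'
from h import *
z=np.load('w3.npz'); p=dict(depth=z['d'],hand_eye=z['he'],fx=z['k'][0],fy=z['k'][1],cx=z['k'][2],cy=z['k'][3],dist=z['dist'],frame=z['f'])
st=dict(tcp_rot=z['R'],ee_pos=z['t'])
m=np.zeros((420,560),bool); m[115:375,238:325]=1
W,u,v=cloud(p,m,st); 
A=np.c_[W[:,:2]-W[:,:2].mean(0),np.ones(len(W))]; c,_,_,_=np.linalg.lstsq(A,W[:,2],rcond=None); 
n=np.array([.789,.614]);e=np.array([-.614,.789])
print('saddle slope along n,e deg',np.degrees(c[:2]@n),np.degrees(c[:2]@e),'z',c[2],'tcp z',z['t'][2], np.std(W[:,2]-A@c))
m=np.zeros((420,560),bool); m[80:400,200:360]=1
W,u,v=cloud(p,m,st); S=W[abs(W[:,2]-c[2])<.005]
r=cv2.minAreaRect((S[:,:2]*1000).astype(np.float32)); print(r,cv2.boxPoints(r).tolist())
print(W[:,2].min())
T=W[(W[:,2]>c[2]+.008)&(W[:,2]<c[2]+.02)]; rr=cv2.minAreaRect((T[:,:2]*1000).astype(np.float32)); print('lip',rr)
E
```

```text
top saddle 170 z [0.2552 0.2607 0.2643] exp 0.25987619133249895 ((711.0093383789062, -33.97855758666992), (82.44091033935547, 30.148338317871094), 23.676435470581055)
[[667.2000122070312, -36.70000076293945], [679.2999877929688, -64.30000305175781], [754.7999877929688, -31.200000762939453], [742.7000122070312, -3.5999999046325684]]
side posttop 303 z [0.2382 0.2465 0.2487] ((592.5538940429688, -131.0732421875), (40.854087829589844, 55.50999450683594), 37.60629653930664) ((592.7529907226562, -131.39810180664062), (40.77225875854492, 54.55735778808594), 37.89870834350586)
side saddle 371 z [0.2546 0.2603 0.2625] exp 0.25987619133249895 ((692.9653930664062, -53.28145217895508), (132.82437133789062, 42.8701286315918), 41.40802001953125)
[[629.0, -81.0999984741211], [657.2999877929688, -113.30000305175781], [757.0, -25.399999618530273], [728.5999755859375, 6.699999809265137]]
saddle slope along n,e deg 0.02199594914953989 -0.8536693865498047 z 0.259696524518836 tcp z 0.1998351873250906 0.0005726813718460935
((717.0320434570312, -40.135616302490234), (71.09848022460938, 41.73758316040039), 37.84025955200195) [[676.15576171875, -45.463138580322266], [701.7601318359375, -78.42431640625], [757.9083251953125, -34.8080940246582], [732.303955078125, -1.8469161987304688]]
-0.002653344878452063
lip ((722.5953369140625, -35.569061279296875), (64.99127960205078, 36.20342254638672), 37.89828872680664)
```

```bash
python3 - <<'E'
import cv2
a=cv2.imread('pics/m3side.png');b=cv2.imread('pics/m3top.png')
cv2.imwrite('pics/m3sc.png',cv2.resize(a[60:240,220:380],None,fx=4,fy=4,interpolation=cv2.INTER_CUBIC)[:600])
cv2.imwrite('pics/m3tc.png',cv2.resize(b[110:250,290:450],None,fx=4,fy=4,interpolation=cv2.INTER_CUBIC))
E
```

```text
(no output)
```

View pics/m3sc.png

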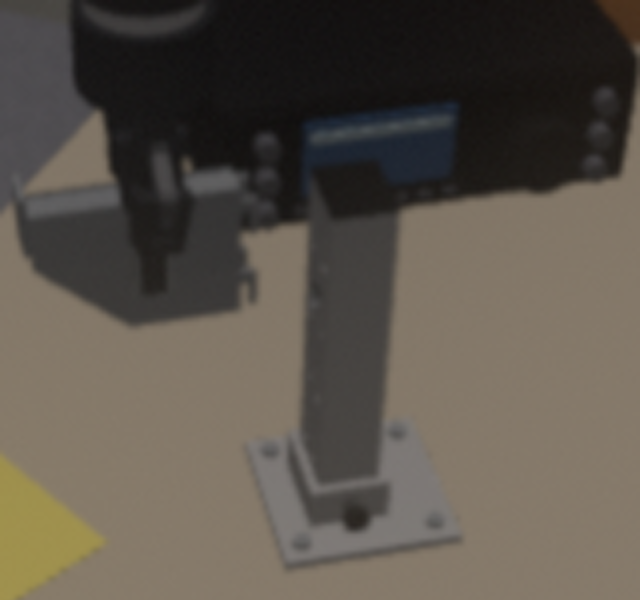

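View pics/m3tc.png

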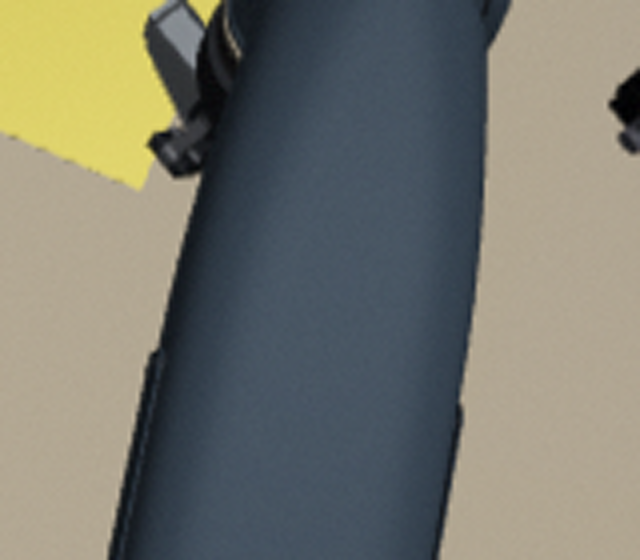

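```bash
python3 - <<'E'
from h import *
D=np.load('m3sideW.npy'); 
n=np.array([np.cos(np.radians(36.9)),np.sin(np.radians(36.9))]);e=np.array([-n[1],n[0]]); F0=np.array([.6095,-.118])
def ab(W): return (W[:,:2]-F0)@n*1e3,(W[:,:2]-F0)@e*1e3
def fit(a,b,z,m):
    for _ in range(6):
        A=np.c_[a[m]+20,z[m]*1e3-150,np.ones(m.sum())]; c=np.linalg.lstsq(A,b[m],rcond=None)[0]
        res=b-(np.c_[a+20,z*1e3-150,np.ones(len(a))]@c); m=m&(abs(res)<2.5*max(.5,res[m].std()))
    return c,m.sum(),res[m].std()
for nm,W in (('side3',D[:,:3]),('side0',np.load('side_post.npy')),('top0',np.load('top_post.npy'))):
    a,b=ab(W); z=W[:,2]
    m=(z>.07)&(z<.235)&(a>-36)&(a<-4)&(b>10)&(b<40)
    c,N,s=fit(a,b,z,m); print(nm,'side face yaw err deg',np.degrees(c[0]),'tilt',np.degrees(c[1]),'b at mid',c[2],N,s)
a,b=ab(D); z=D[:,2]
st=np.load('w3.npz'); t=st['t']; ta,tb=(t[:2]-F0)@n*1e3,(t[:2]-F0)@e*1e3; print('tcp a,b',ta,tb)
for lo,hi in ((ta-46,ta-16),(ta+16,ta+62)):
    m=(z>.20)&(z<.252)&(a>lo)&(a<hi)&(b>tb+3)&(b<tb+28)
    A=np.c_[a[m]-ta,z[m]*1e3-225,np.ones(m.sum())]
    mm=m.copy()
    for _ in range(6):
        A=np.c_[a[mm]-ta,z[mm]*1e3-225,np.ones(mm.sum())]; c=np.linalg.lstsq(A,b[mm],rcond=None)[0]
        res=b-np.c_[a-ta,z*1e3-225,np.ones(len(a))]@c; mm=mm&(abs(res)<2.5*max(.5,res[mm].std()))
    print('cheek',mm.sum(),'yaw',np.degrees(c[0]),'tilt',np.degrees(c[1]),'b-tb at tcp',c[2]-tb,res[mm].std())
E
```

```text
side3 side face yaw err deg 0.21539993564871665 tilt -0.13648660585918818 b at mid 23.555379962138733 679 1.373159831473113
side0 side face yaw err deg -0.04804210397395479 tilt -0.08026301894497083 b at mid 23.531349590219214 687 1.4217576327099215
top0 side face yaw err deg -0.2759317124985749 tilt 0.014255546777032052 b at mid 24.243920119743727 234 0.5497635782963382
tcp a,b 102.15120554193811 -4.471898494295239
cheek 207 yaw 0.4446578237086843 tilt 0.3626088869059779 b-tb at tcp 13.541756568281853 1.2673790883582896
cheek 322 yaw 0.34867342807251994 tilt 0.7796943000899789 b-tb at tcp 14.339629551723085 1.287501966370141
```

The arm blocks the top view, and in the side view the bracket sits a little in front of the post. The cameras disagree by about 2 mm sideways. I'll step aside so the wrist camera can see the post's slots next to the bracket.

arm_command:
  deltas:
    - [1,[-0.6,0.8,0.8],-0.1]
    - [1,[-0.6,0.8,0.8],-0.1]
    - [1,[-0.6,0.8,0.8],-0.1]
    - [1,[-0.6,0.8,0.8],-0.1]
    - [1,[-0.6,0.8,0.8],-0.1]
    - [1,[-0.6,0.8,0.8],-0.1]
    - [1,[-0.6,0.8,0.8],-0.1]
    - [1,[-0.6,0.8,0.8],-0.1]
    - [1,[-0.6,0.8,0.8],-0.1]
    - [1,[-0.6,0.8,0.8],-0.1]
    - [1,[-1,0,0.8],0]
    - [1,[-1,0,0.8],0]
    - [1,[-1,0,0.8],0]
    - [1,[-1,0,0.5],0]
    - [1,[-1,0,0],0]
    - [1,[0,0,0],0]

```text
time: 16.3
ee_pos: [0.5716, 0.031, 0.3236]
tcp_rot: [[0.798, 0.602, 0.033], [0.602, -0.799, 0.002], [0.027, 0.018, -0.999]]
contact_force: [-0.2, 0.0, -2.3]
grip_width: 0.0253
```

```bash
python3 s.py; python3 - <<'E'
from h import *
st=bot.state(); p=bot.snapshot('wrist'); save(p,'w4'); np.savez('w4.npz',d=p['depth'],he=p['hand_eye'],R=st['tcp_rot'],t=st['ee_pos'],f=p['frame'],k=[p['fx'],p['fy'],p['cx'],p['cy']],dist=p['dist'])
E
```

```text
t 16.3 pos [571.6  31.  323.6] yaw 37.02 tilt [1.88 0.12] F [-0.2  0.  -2.3] M [-0.01  0.04  0.03] w 25.3 q [ -3.7  10.6  25.  102.5   0.2 139.3]
```

View pics/w4.png

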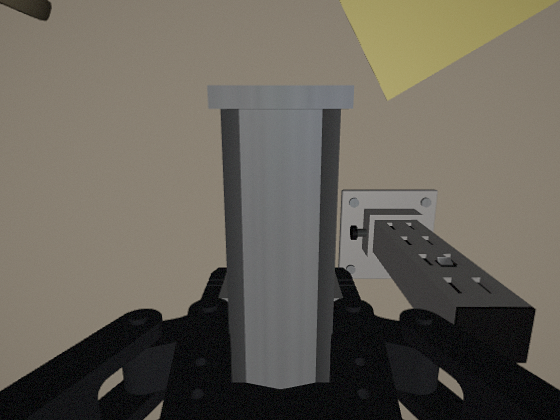

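```bash
cat > f4.py <<'E'
from h import *
z=np.load('w4.npz'); p=dict(depth=z['d'],hand_eye=z['he'],fx=z['k'][0],fy=z['k'][1],cx=z['k'][2],cy=z['k'][3],dist=z['dist'],frame=z['f'])
st=dict(tcp_rot=z['R'],ee_pos=z['t'])
W,u,v=cloud(p,None,st)
yaw=36.9
n=np.array([np.cos(np.radians(yaw)),np.sin(np.radians(yaw))]);e=np.array([-n[1],n[0]]); F0=np.array([.6095,-.118])
a=(W[:,:2]-F0)@n*1e3; b=(W[:,:2]-F0)@e*1e3; h=W[:,2]*1e3
# top
m=(abs(h-247)<6)&(a>-55)&(a<10)&(abs(b)<45)&(v>300)
A=np.c_[a[m],b[m],np.ones(m.sum())];c=np.linalg.lstsq(A,h[m],rcond=None)[0];print('top N',m.sum(),'z',np.median(h[m]),'slopes deg',np.degrees(c[:2]),'a',np.percentile(a[m],[.5,99.5]),'b',np.percentile(b[m],[.5,99.5]))
r=cv2.minAreaRect((W[m][:,:2]*1000).astype(np.float32));print(r)
# front face
m=(h>60)&(h<238)&(abs(a)<8)&(abs(b)<22)
for _ in range(5):
    A=np.c_[b[m],h[m]-200,np.ones(m.sum())];c=np.linalg.lstsq(A,a[m],rcond=None)[0]
    res=a-np.c_[b,h-200,np.ones(len(a))]@c; m=m&(abs(res)<2)
print('face N',m.sum(),'yaw err',-np.degrees(c[0]),'tilt',np.degrees(c[1]),'a0',c[2],res[m].std())
mm=(abs(res)<2.5)&(h>60)&(h<238)&(abs(b)<40)
for lo,hi in ((80,120),(120,160),(160,200),(200,236)):
    q=mm&(h>lo)&(h<hi); print('b edges',lo,np.percentile(b[q],[.5,1,2,98,99,99.5]).round(1))
# rectified
k,ds=K(p); bb=np.arange(-40,40,.25); hh=np.arange(255,30,-.5)
B,H=np.meshgrid(bb,hh); aa=c[2]+c[0]*B+c[1]*(H-200)
P=np.c_[(F0[None]+(aa.ravel()[:,None]*n+B.ravel()[:,None]*e)/1e3),H.ravel()/1e3]
T=(P-st['ee_pos'])@st['tcp_rot']; he=z['he']; C=(T-he[:3,3])@he[:3,:3]
uv=cv2.projectPoints(C,np.zeros(3),np.zeros(3),k,ds)[0].reshape(*B.shape,2).astype(np.float32)
im=cv2.remap(p['frame'],uv[...,0],uv[...,1],cv2.INTER_CUBIC)
np.save('rect.npy',im); im=cv2.convertScaleAbs(im[:,:,::-1],alpha=1.8)
im=cv2.resize(im,None,fx=2,fy=1.33)
for hz in range(40,260,20):
    y=int((255-hz)/.5*1.33); cv2.putText(im,str(hz),(0,y),0,.4,(0,255,255),1); cv2.line(im,(0,y),(15,y),(0,255,255),1)
for b0 in (-25,-11,0,11,25): x=int((b0+40)/.25*2); cv2.line(im,(x,0),(x,8),(0,255,255),1)
cv2.imwrite('pics/rect4.png',im); print(im.shape)
# saddle
m=np.zeros((420,560),bool); m[115:375,238:325]=1
q=m[v,u]; A=np.c_[a[q]-a[q].mean(),b[q]-b[q].mean(),np.ones(q.sum())];c=np.linalg.lstsq(A,h[q],rcond=None)[0]
print('saddle z',c[2],'tcp z',st['ee_pos'][2]*1e3,'slopes a,b',np.degrees(c[:2]))
q=(abs(h-c[2])<4)&(u>215)&(u<345)&(v<200)&(v>110); tb=(st['ee_pos'][:2]-F0)@e*1e3
A=W[q]; r=cv2.minAreaRect((A[:,:2]*1000).astype(np.float32)); print('saddle part',r,'b',np.percentile(b[q],[1,99]),'tcp b',tb,'tcp a',(st['ee_pos'][:2]-F0)@n*1e3)
E
python3 f4.py
```

```text
top N 3285 z 246.14672441541586 slopes deg [-1.8640155  -0.12575527] a [-39.19818605   0.39628611] b [-24.73755241  25.79332351]
((593.4481811523438, -129.5077362060547), (41.09725570678711, 51.79222106933594), 36.30125045776367)
face N 3600 yaw err -0.2319307550689241 tilt -0.01980014944752137 a0 -0.18381123248233666 0.47702089810661114
b edges 80 [-24.7 -24.5 -23.8  25.4  25.6  25.7]
b edges 120 [-24.4 -24.3 -23.8  25.5  25.7  25.8]
b edges 160 [-24.5 -24.3 -23.5  25.6  25.8  25.9]
b edges 200 [-24.5 -24.2 -23.8  25.3  25.5  25.7]
(598, 640, 3)
saddle z 383.6150945436589 tcp z 323.56019450952635 slopes a,b [ 0.24199631 -1.00113203]
saddle part ((615.0086059570312, 65.76075744628906), (19.82344627380371, 26.236286163330078), 36.997257232666016) b [130.93364444 156.38965791] tcp b 141.91841485785582 tcp a 59.163159423432575
```

View pics/rect4.png

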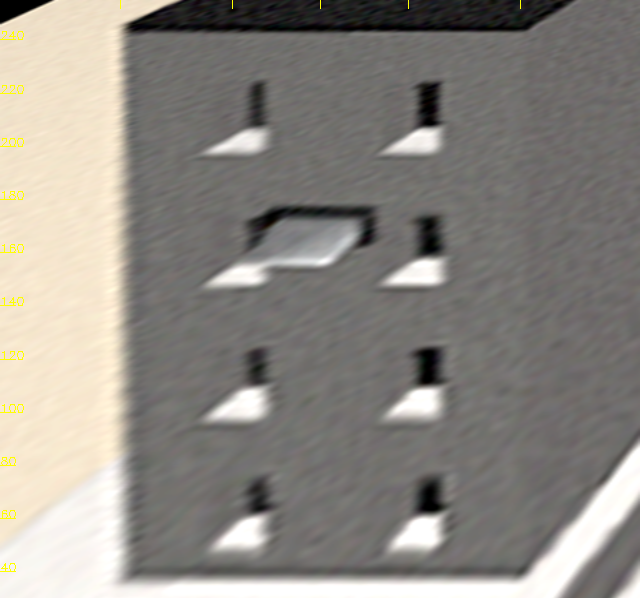

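arm_command:
  deltas:
    - [1,[0.8,-0.65,-0.7],0]
    - [1,[0.8,-0.65,-0.7],0]
    - [1,[0.8,-0.65,-0.7],0]
    - [1,[0.8,-0.65,-0.7],0]
    - [1,[0.8,-0.65,-0.7],0]
    - [1,[0.8,-0.65,-0.7],0]
    - [1,[0.8,-0.65,-0.7],0]
    - [1,[0.8,-0.65,-0.7],0]
    - [1,[0.8,-0.65,-0.7],0]
    - [1,[0.8,-0.65,-0.7],0]
    - [1,[0.8,-0.65,-0.7],0]
    - [1,[0.8,-0.65,-0.7],0]
    - [1,[0.8,-0.65,-0.7],0]
    - [1,[0,0,0],0]

```text
time: 17.75
ee_pos: [0.6865, -0.0633, 0.2182]
tcp_rot: [[0.8, 0.6, 0.027], [0.6, -0.8, 0.002], [0.023, 0.015, -1.0]]
contact_force: [0.1, 0.4, -2.5]
grip_width: 0.0254
```

```bash
cat > s.py <<'E'
from h import *
st=bot.state(); R=st['tcp_rot']; t=st['ee_pos']
n=np.array([np.cos(np.radians(36.9)),np.sin(np.radians(36.9))]);e=np.array([-n[1],n[0]]); F0=np.array([.6095,-.118])
f=st['contact_force'];zz=R[:2,2]
print('t',round(st['time'],2),'a',round((t[:2]-F0)@n*1e3,1),'b',round((t[:2]-F0)@e*1e3,1),'z',round(t[2]*1e3,1),'yaw',round(np.degrees(np.arctan2(R[1,0],R[0,0])),2),'tilt n,e',np.round(np.degrees([zz@n,zz@e]),2),'F n,e,z',np.round([f[:2]@n,f[:2]@e,f[2]],1),'M',np.round(st['ft_torque'],2),'w',round(st['grip_width']*1000,1))
E
python3 s.py
```

```text
t 17.75 a 94.5 b -2.5 z 218.2 yaw 36.88 tilt n,e [ 1.33 -0.84] F n,e,z [ 0.3  0.2 -2.5] M [-0.01  0.09  0.  ] w 25.4
```

arm_command:
  deltas:
    - [1,[-0.25,-0.15,-0.7],0]
    - [1,[-0.3,-0.15,-0.9],0]
    - [1,[-0.3,-0.15,-0.9],0]
    - [1,[-0.3,-0.15,-0.9],0]
    - [1,[-0.25,-0.15,-0.9],0]
    - [1,[0,0,-0.3],0]
    - [1,[0,0,0],0]

```text
time: 18.45
ee_pos: [0.6703, -0.0695, 0.1716]
tcp_rot: [[0.798, 0.601, 0.029], [0.602, -0.799, 0.003], [0.025, 0.015, -1.0]]
contact_force: [-0.2, -0.5, -2.8]
grip_width: 0.0258
```

```bash
python3 s.py
```

```text
t 18.45 a 77.7 b 2.3 z 171.6 yaw 37.0 tilt n,e [ 1.41 -0.85] F n,e,z [-0.4 -0.3 -2.8] M [-0.03  0.07 -0.05] w 25.8
```

arm_command:
  deltas:
    - [1,[0.16,-0.2,-0.28],0]
    - [1,[0,0,0],0]

```text
time: 18.65
ee_pos: [0.6723, -0.0713, 0.1697]
tcp_rot: [[0.798, 0.602, 0.03], [0.602, -0.798, 0.003], [0.026, 0.016, -1.0]]
contact_force: [0.4, -0.8, -3.3]
grip_width: 0.0255
```

```bash
python3 s.py; python3 m.py m5; python3 - <<'E'
import cv2
a=cv2.imread('pics/m5side.png')
cv2.imwrite('pics/m5sc.png',cv2.resize(a[90:190,240:340],None,fx=6,fy=6,interpolation=cv2.INTER_CUBIC)[:600])
E
```

```text
t 18.65 a 78.2 b -0.4 z 169.7 yaw 37.03 tilt n,e [ 1.47 -0.92] F n,e,z [-0.2 -0.9 -3.3] M [-0.05  0.09 -0.02] w 25.5
top saddle 161 z [0.2252 0.2303 0.2343] exp 0.22943878200845896 ((689.8811645507812, -48.21936798095703), (83.52397155761719, 28.212308883666992), 24.996809005737305)
[[646.0999755859375, -53.099998474121094], [658.0, -78.69999694824219], [733.7000122070312, -43.400001525878906], [721.7999877929688, -17.799999237060547]]
side posttop 306 z [0.2379 0.2466 0.2484] ((592.13525390625, -130.178466796875), (40.588340759277344, 55.510982513427734), 37.24374771118164) ((592.133056640625, -130.18011474609375), (40.582847595214844, 55.510982513427734), 37.24374771118164)
side saddle 379 z [0.2245 0.2315 0.2337] exp 0.22943878200845896 ((676.0283813476562, -67.18122863769531), (125.2755126953125, 50.70842742919922), 25.199657440185547)
[[608.5999755859375, -70.9000015258789], [630.0999755859375, -116.80000305175781], [743.5, -63.5], [721.9000244140625, -17.600000381469727]]
```

View pics/m5sc.png

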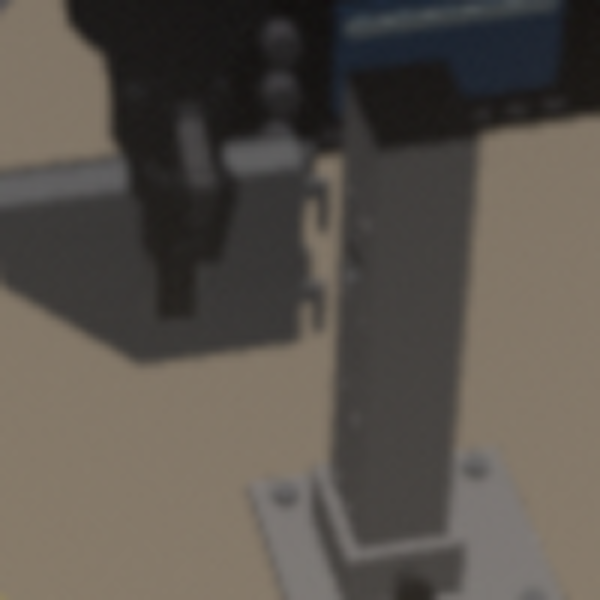

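arm_command:
  deltas:
    - [1,[-0.4,-0.3,-0.05],0]
    - [1,[-0.4,-0.3,0],0]
    - [1,[-0.24,-0.18,0],0]
    - [1,[0,0,0],0]

```text
time: 19.15
ee_pos: [0.6617, -0.0798, 0.1709]
tcp_rot: [[0.798, 0.602, 0.032], [0.602, -0.798, 0.002], [0.027, 0.018, -0.999]]
contact_force: [-0.6, -0.5, -2.8]
grip_width: 0.0254
```

```bash
python3 s.py
```

```text
t 19.15 a 64.7 b -0.8 z 170.9 yaw 37.04 tilt n,e [ 1.56 -1.02] F n,e,z [-0.8 -0.  -2.8] M [-0.03  0.02 -0.03] w 25.4
```

arm_command:
  deltas:
    - [1,[-0.02,0.02,-0.2],0]
    - [1,[0,0,0],0]

```text
time: 19.35
ee_pos: [0.6615, -0.0798, 0.169]
tcp_rot: [[0.798, 0.602, 0.033], [0.602, -0.799, 0.002], [0.028, 0.018, -0.999]]
contact_force: [-0.0, 0.6, -2.9]
grip_width: 0.0253
```

```bash
python3 s.py
```

```text
t 19.35 a 64.5 b -0.7 z 169.0 yaw 37.02 tilt n,e [ 1.59 -1.03] F n,e,z [ 0.3  0.5 -2.9] M [-0.    0.04  0.05] w 25.3
```

arm_command:
  deltas:
    - [1,[-0.16,-0.12,0],0]
    - [1,[-0.16,-0.12,0],0]

```text
time: 19.55
ee_pos: [0.6582, -0.0821, 0.1688]
tcp_rot: [[0.798, 0.602, 0.033], [0.602, -0.798, 0.002], [0.028, 0.018, -0.999]]
contact_force: [-0.6, -0.9, -3.2]
grip_width: 0.0254
```

```bash
python3 s.py
```

```text
t 19.55 a 60.5 b -0.5 z 168.8 yaw 37.05 tilt n,e [ 1.58 -1.02] F n,e,z [-1.  -0.4 -3.2] M [-0.    0.07 -0.02] w 25.4
```

No contact yet, and the tabs should be about at the face.

arm_command:
  deltas:
    - [1,[-0.16,-0.12,0],0]

```text
time: 19.65
ee_pos: [0.6565, -0.0833, 0.1688]
tcp_rot: [[0.798, 0.602, 0.033], [0.602, -0.798, 0.002], [0.028, 0.018, -0.999]]
contact_force: [-0.8, -0.4, -3.2]
grip_width: 0.0254
```

```bash
python3 s.py
```

```text
t 19.65 a 58.4 b -0.5 z 168.8 yaw 37.05 tilt n,e [ 1.58 -1.02] F n,e,z [-0.9  0.1 -3.2] M [ 0.03  0.02 -0.03] w 25.4
```

arm_command:
  deltas:
    - [1,[-0.12,-0.09,0],0]

```text
time: 19.75
ee_pos: [0.6552, -0.0843, 0.1688]
tcp_rot: [[0.798, 0.602, 0.033], [0.602, -0.798, 0.002], [0.028, 0.018, -0.999]]
contact_force: [-0.4, 0.3, -2.2]
grip_width: 0.0252
```

```bash
python3 s.py
```

```text
t 19.75 a 56.7 b -0.5 z 168.8 yaw 37.05 tilt n,e [ 1.58 -1.02] F n,e,z [-0.2  0.5 -2.2] M [0.01 0.08 0.02] w 25.2
```

arm_command:
  deltas:
    - [1,[-0.12,-0.09,0],0]

```text
time: 19.85
ee_pos: [0.6538, -0.0854, 0.1688]
tcp_rot: [[0.798, 0.602, 0.033], [0.602, -0.798, 0.002], [0.028, 0.018, -0.999]]
contact_force: [-0.6, 0.2, -2.9]
grip_width: 0.0254
```

```bash
python3 s.py
```

```text
t 19.85 a 55.0 b -0.5 z 168.8 yaw 37.05 tilt n,e [ 1.58 -1.02] F n,e,z [-0.4  0.6 -2.9] M [-0.07  0.07  0.  ] w 25.4
```

arm_command:
  deltas:
    - [1,[-0.12,-0.09,0],0]

```text
time: 19.95
ee_pos: [0.6531, -0.0859, 0.1689]
tcp_rot: [[0.798, 0.602, 0.034], [0.602, -0.798, 0.003], [0.029, 0.018, -0.999]]
contact_force: [3.1, 2.3, -2.4]
grip_width: 0.0254
```

```bash
python3 s.py
```

```text
t 19.95 a 54.1 b -0.5 z 168.9 yaw 37.06 tilt n,e [ 1.68 -1.02] F n,e,z [ 3.8 -0.  -2.4] M [ 0.39 -0.53  0.03] w 25.4
```

The back is now against the face at a light 3.8 N, and the depth fits all the tabs being in. I'll ease off slightly and start sliding down.

arm_command:
  deltas:
    - [1,[0.04,0.03,-0.1],0]
    - [1,[0,0,-0.2],0]

```text
time: 20.15
ee_pos: [0.6536, -0.0859, 0.1663]
tcp_rot: [[0.798, 0.602, 0.035], [0.602, -0.798, 0.003], [0.03, 0.019, -0.999]]
contact_force: [-0.4, 0.2, -2.6]
grip_width: 0.0252
```

```bash
python3 s.py
```

```text
t 20.15 a 54.6 b -0.8 z 166.3 yaw 37.05 tilt n,e [ 1.7  -1.07] F n,e,z [-0.2  0.4 -2.6] M [-0.01  0.09  0.01] w 25.2
```

arm_command:
  deltas:
    - [1,[0,0,-0.2],0]

```text
time: 20.25
ee_pos: [0.6537, -0.0858, 0.1643]
tcp_rot: [[0.798, 0.602, 0.035], [0.602, -0.798, 0.003], [0.03, 0.019, -0.999]]
contact_force: [0.1, 0.8, -0.3]
grip_width: 0.0257
```

```bash
python3 s.py
```

```text
t 20.25 a 54.7 b -0.8 z 164.3 yaw 37.06 tilt n,e [ 1.72 -1.08] F n,e,z [ 0.6  0.6 -0.3] M [ 0.12 -0.07 -0.04] w 25.7
```

arm_command:
  deltas:
    - [1,[0,0,-0.15],0]

```text
time: 20.35
ee_pos: [0.6542, -0.0856, 0.163]
tcp_rot: [[0.798, 0.602, 0.036], [0.602, -0.798, 0.003], [0.031, 0.019, -0.999]]
contact_force: [0.1, 0.5, -0.1]
grip_width: 0.0255
```

```bash
python3 s.py
```

```text
t 20.35 a 55.1 b -0.9 z 163.0 yaw 37.07 tilt n,e [ 1.78 -1.11] F n,e,z [ 0.4  0.3 -0.1] M [0.01 0.04 0.04] w 25.5
```

arm_command:
  deltas:
    - [1,[0,0,-0.15],0]

```text
time: 20.45
ee_pos: [0.6543, -0.0857, 0.162]
tcp_rot: [[0.798, 0.602, 0.037], [0.602, -0.798, 0.003], [0.031, 0.02, -0.999]]
contact_force: [-1.5, -0.1, -0.3]
grip_width: 0.0251
```

```bash
python3 s.py
```

```text
t 20.45 a 55.2 b -1.1 z 162.0 yaw 37.07 tilt n,e [ 1.79 -1.16] F n,e,z [-1.3  0.8 -0.3] M [-0.08  0.26 -0.06] w 25.1
```

arm_command:
  deltas:
    - [1,[-0.06,0.02,-0.2],0]

```text
time: 20.55
ee_pos: [0.6541, -0.0856, 0.1605]
tcp_rot: [[0.797, 0.602, 0.038], [0.603, -0.798, 0.002], [0.032, 0.021, -0.999]]
contact_force: [0.7, 0.8, 0.3]
grip_width: 0.0253
```

```bash
python3 s.py
```

```text
t 20.55 a 55.1 b -0.9 z 160.5 yaw 37.08 tilt n,e [ 1.83 -1.22] F n,e,z [1.1 0.2 0.3] M [-0.02 -0.13  0.04] w 25.3
```

arm_command:
  deltas:
    - [1,[-0.02,0,-0.2],0]

```text
time: 20.65
ee_pos: [0.6542, -0.0856, 0.159]
tcp_rot: [[0.797, 0.602, 0.039], [0.603, -0.798, 0.002], [0.033, 0.022, -0.999]]
contact_force: [0.6, 0.6, 1.3]
grip_width: 0.0253
```

```bash
python3 s.py
```

```text
t 20.65 a 55.2 b -1.0 z 159.0 yaw 37.08 tilt n,e [ 1.87 -1.27] F n,e,z [0.8 0.1 1.3] M [ 0.02  0.1  -0.01] w 25.3
```

arm_command:
  deltas:
    - [1,[-0.02,0,-0.2],0]
    - [1,[-0.02,0,-0.2],0]

```text
time: 20.85
ee_pos: [0.6542, -0.0857, 0.1553]
tcp_rot: [[0.797, 0.602, 0.041], [0.603, -0.798, 0.002], [0.033, 0.023, -0.999]]
contact_force: [1.1, 0.8, -0.3]
grip_width: 0.0252
```

```bash
python3 s.py
```

```text
t 20.85 a 55.1 b -1.0 z 155.3 yaw 37.09 tilt n,e [ 1.92 -1.33] F n,e,z [ 1.4 -0.1 -0.3] M [ 0.02 -0.1   0.04] w 25.2
```

arm_command:
  deltas:
    - [1,[-0.02,0,-0.2],0]
    - [1,[-0.02,0,-0.2],0]

```text
time: 21.05
ee_pos: [0.6539, -0.0858, 0.1522]
tcp_rot: [[0.797, 0.602, 0.042], [0.603, -0.798, 0.001], [0.034, 0.025, -0.999]]
contact_force: [-0.1, 0.3, 8.4]
grip_width: 0.0255
```

```bash
python3 s.py
```

```text
t 21.05 a 54.8 b -1.0 z 152.2 yaw 37.09 tilt n,e [ 1.95 -1.4 ] F n,e,z [0.1 0.3 8.4] M [0.03 0.5  0.06] w 25.5
```

arm_command:
  deltas:
    - [1,[-0.01,0,-0.1],0]

```text
time: 21.15
ee_pos: [0.654, -0.0859, 0.1522]
tcp_rot: [[0.797, 0.602, 0.043], [0.603, -0.798, 0.0], [0.035, 0.026, -0.999]]
contact_force: [1.0, 1.1, 2.2]
grip_width: 0.0256
```

```bash
python3 s.py
```

```text
t 21.15 a 54.9 b -1.1 z 152.2 yaw 37.09 tilt n,e [ 1.99 -1.46] F n,e,z [1.4 0.3 2.2] M [ 0.07  0.29 -0.12] w 25.6
```

arm_command:
  deltas:
    - [1,[0,0,-0.1],0]

```text
time: 21.25
ee_pos: [0.6541, -0.086, 0.1521]
tcp_rot: [[0.797, 0.602, 0.044], [0.603, -0.798, 0.0], [0.035, 0.026, -0.999]]
contact_force: [-0.5, 1.6, 4.6]
grip_width: 0.0255
```

```bash
python3 s.py
```

```text
t 21.25 a 54.9 b -1.2 z 152.1 yaw 37.08 tilt n,e [ 2.01 -1.5 ] F n,e,z [0.6 1.6 4.6] M [ 0.1   0.53 -0.05] w 25.5
```

arm_command:
  deltas:
    - [1,[0,0,-0.25],0]

```text
time: 21.35
ee_pos: [0.6545, -0.0862, 0.1512]
tcp_rot: [[0.797, 0.602, 0.046], [0.603, -0.798, -0.001], [0.036, 0.028, -0.999]]
contact_force: [-0.0, 0.5, 6.2]
grip_width: 0.0257
```

```bash
python3 s.py
```

```text
t 21.35 a 55.1 b -1.6 z 151.2 yaw 37.08 tilt n,e [ 2.07 -1.61] F n,e,z [0.3 0.4 6.2] M [-0.26  0.7  -0.07] w 25.7
```

arm_command:
  deltas:
    - [1,[0,0,0.1],0]

```text
time: 21.45
ee_pos: [0.6543, -0.0863, 0.152]
tcp_rot: [[0.797, 0.602, 0.045], [0.603, -0.798, -0.001], [0.036, 0.028, -0.999]]
contact_force: [0.5, -0.2, -2.8]
grip_width: 0.0253
```

```bash
python3 s.py
```

```text
t 21.45 a 54.8 b -1.5 z 152.0 yaw 37.08 tilt n,e [ 2.04 -1.61] F n,e,z [ 0.3 -0.4 -2.8] M [0.07 0.1  0.09] w 25.3
```

arm_command:
  deltas:
    - [1,[0,0,0.12],0]

```text
time: 21.55
ee_pos: [0.6539, -0.0862, 0.1521]
tcp_rot: [[0.797, 0.602, 0.044], [0.603, -0.798, -0.0], [0.035, 0.027, -0.999]]
contact_force: [1.6, -0.2, -2.7]
grip_width: 0.0257
```

```bash
python3 s.py
```

```text
t 21.55 a 54.6 b -1.2 z 152.1 yaw 37.08 tilt n,e [ 2.01 -1.53] F n,e,z [ 1.1 -1.1 -2.7] M [ 0.16 -0.09  0.02] w 25.7
```

arm_command:
  deltas:
    - [1,[0,0.03,0.12],0]

```text
time: 21.65
ee_pos: [0.6535, -0.0856, 0.1519]
tcp_rot: [[0.797, 0.602, 0.042], [0.603, -0.798, 0.001], [0.034, 0.025, -0.999]]
contact_force: [0.7, 1.1, -2.8]
grip_width: 0.0253
```

```bash
python3 s.py
```

```text
t 21.65 a 54.6 b -0.6 z 151.9 yaw 37.08 tilt n,e [ 1.96 -1.43] F n,e,z [ 1.2  0.5 -2.8] M [ 0.13 -0.09  0.02] w 25.3
```

arm_command:
  deltas:
    - [1,[0,0,0.12],0]

```text
time: 21.75
ee_pos: [0.6533, -0.0853, 0.1519]
tcp_rot: [[0.797, 0.602, 0.041], [0.603, -0.798, 0.002], [0.034, 0.023, -0.999]]
contact_force: [1.0, -0.5, -2.3]
grip_width: 0.0255
```

```bash
python3 s.py
```

```text
t 21.75 a 54.6 b -0.1 z 151.9 yaw 37.08 tilt n,e [ 1.94 -1.33] F n,e,z [ 0.5 -1.  -2.3] M [ 0.2  -0.19 -0.06] w 25.5
```

arm_command:
  deltas:
    - [1,[0,0,0.3],0]

```text
time: 21.85
ee_pos: [0.6529, -0.085, 0.1533]
tcp_rot: [[0.797, 0.602, 0.039], [0.603, -0.798, 0.003], [0.033, 0.022, -0.999]]
contact_force: [2.5, -1.5, -12.0]
grip_width: 0.0256
```

```bash
python3 s.py
```

```text
t 21.85 a 54.5 b 0.3 z 153.3 yaw 37.09 tilt n,e [ 1.88 -1.23] F n,e,z [  1.1  -2.7 -12. ] M [ 0.21 -0.73  0.2 ] w 25.6
```

Tugging upward meets about 9 N, so the latch is holding. Next I press back down and release.

arm_command:
  deltas:
    - [1,[0,0,-0.2],0]
    - [1,[0,0,-0.1],0]

```text
time: 22.05
ee_pos: [0.6533, -0.0851, 0.1511]
tcp_rot: [[0.797, 0.602, 0.04], [0.603, -0.798, 0.002], [0.033, 0.022, -0.999]]
contact_force: [-1.6, 0.8, 2.8]
grip_width: 0.0255
```

```bash
python3 s.py
```

```text
t 22.05 a 54.8 b 0.0 z 151.1 yaw 37.09 tilt n,e [ 1.92 -1.27] F n,e,z [-0.8  1.6  2.8] M [0.15 0.44 0.02] w 25.5
```

arm_command:
  deltas:
    - [0.35,[0,0,0],0]
    - [0.35,[0,0,0],0]
    - [0.35,[0,0,0],0]
    - [0.35,[0,0,0],0]

```text
time: 22.45
ee_pos: [0.6536, -0.0859, 0.1532]
tcp_rot: [[0.797, 0.602, 0.042], [0.602, -0.798, 0.0], [0.034, 0.025, -0.999]]
contact_force: [0.4, -0.3, 1.1]
grip_width: 0.0553
```

```bash
python3 s.py;  python3 - <<'E'
from h import *
p=bot.snapshot('side'); save(p,'m6'); cv2.imwrite('pics/m6c.png',cv2.resize(p['frame'][90:190,240:340,::-1],None,fx=6,fy=6,interpolation=cv2.INTER_CUBIC))
E
```

```text
t 22.45 a 54.5 b -0.8 z 153.2 yaw 37.07 tilt n,e [ 1.93 -1.44] F n,e,z [ 0.2 -0.5  1.1] M [ 0.    0.07 -0.04] w 55.3
```

View pics/m6c.png

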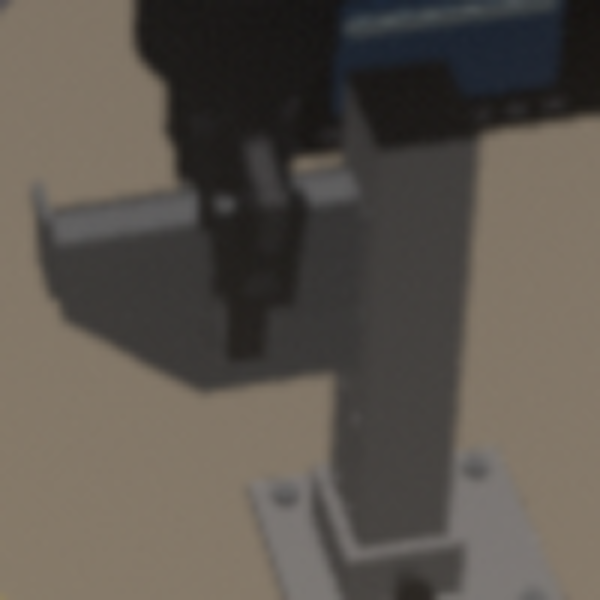

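arm_command:
  deltas:
    - [0,[0,0,0],0]
    - [0,[0,0,0],0]
    - [0,[0,0,0.5],0]
    - [0,[0,0,1],0]
    - [0,[0,0,1],0]
    - [0,[0,0,1],0]
    - [0,[0,0,1],0]
    - [0,[0,0,1],0]
    - [0,[0,0,1],0]
    - [0,[0,0,1],0]
    - [0,[0,0,1],0]
    - [0,[0,0,1],0]
    - [0,[0,0,1],0]
    - [0,[0,0,1],0]
    - [0,[0,0,1],0]
    - [0,[0,0,0],0]

```text
time: 24.1
ee_pos: [0.654, -0.0862, 0.2923]
tcp_rot: [[0.797, 0.602, 0.047], [0.602, -0.798, -0.001], [0.037, 0.029, -0.999]]
contact_force: [0.3, -0.0, -0.1]
grip_width: 0.0852
```

```bash
python3 s.py;  python3 - <<'E'
from h import *
st=bot.state(); p=bot.snapshot('wrist'); save(p,'w7')
W,u,v=cloud(p,None,st)
n=np.array([np.cos(np.radians(36.9)),np.sin(np.radians(36.9))]);e=np.array([-n[1],n[0]]); F0=np.array([.6095,-.118])
a=(W[:,:2]-F0)@n*1e3; b=(W[:,:2]-F0)@e*1e3; h=W[:,2]*1e3
m=(abs(h-212)<7)&(a>8)&(a<110)&(abs(b)<11)
A=np.c_[a[m]-15,b[m],np.ones(m.sum())];c=np.linalg.lstsq(A,h[m],rcond=None)[0];print('saddle z',c[2],'slopes',np.degrees(c[:2]),m.sum())
m=(abs(h-212)<7)&(a>8)&(a<110)&(abs(b)<25)
print(cv2.minAreaRect((W[m][:,:2]*1000).astype(np.float32)),'b',np.percentile(b[m],[1,99]))
m=(abs(h-246)<6)&(a>-45)&(a<6)&(abs(b)<30); print('posttop',m.sum(),np.median(h[m]) if m.sum() else '')
m=(abs(h-225)<10)&(a>112)&(a<130); print('lip max a', np.percentile(a[m],99) if m.sum() else '')
E
```

```text
t 24.1 a 54.7 b -1.3 z 292.3 yaw 37.07 tilt n,e [ 2.11 -1.67] F n,e,z [ 0.2 -0.2 -0.1] M [-0.01  0.02  0.06] w 85.2
saddle z 212.00261397394797 slopes [-1.39726181 -1.19982641] 5695
((655.6065063476562, -81.36575317382812), (101.69417572021484, 26.072534561157227), 36.85095977783203) b [-11.12624889  14.39316658]
posttop 5133 246.10116305532603
lip max a 125.6591079501347
```

View pics/w7.png

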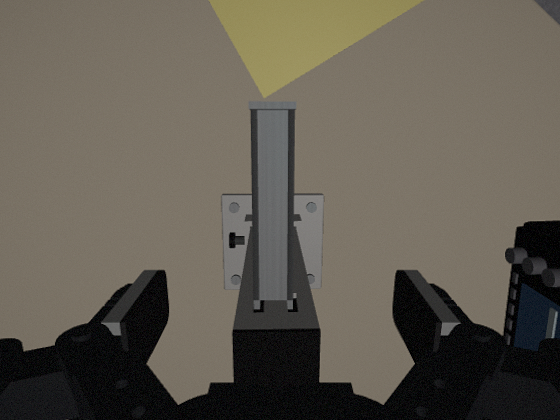

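The bracket hangs straight on the post, with its tabs visible in the top slots at about (258,302) and (293,302). The saddle is 34.1 mm below the post's top, and 34 mm is expected when home. I'll do one gentle press on the saddle with shut fingers to confirm.

arm_command:
  deltas:
    - [1,[-0.5,-0.25,0],0]
    - [1,[-0.5,-0.25,0],0]
    - [1,[-0.5,-0.25,0],0]
    - [1,[-0.5,-0.3,0],0]
    - [1,[-0.3,-0.2,-0.6],0]
    - [1,[0,0,-0.8],0]
    - [1,[0,0,-0.8],0]
    - [1,[0,0,-0.8],0]
    - [1,[0,0,-0.8],0]
    - [1,[0,0,-0.8],0]
    - [1,[0,0,-0.8],0]
    - [1,[0,0,0],0]

```text
time: 25.35
ee_pos: [0.6259, -0.0995, 0.2287]
tcp_rot: [[0.798, 0.602, 0.038], [0.602, -0.799, 0.001], [0.031, 0.022, -0.999]]
contact_force: [-0.3, 0.6, -0.1]
grip_width: 0.0002
```

```bash
python3 s.py
```

```text
t 25.35 a 24.2 b 4.9 z 228.7 yaw 37.03 tilt n,e [ 1.78 -1.27] F n,e,z [ 0.1  0.7 -0.1] M [-0.02  0.07  0.02] w 0.2
```

arm_command:
  deltas:
    - [1,[0.22,-0.3,-0.5],0]
    - [1,[0,0,-0.5],0]
    - [1,[0,0,-0.3],0]

```text
time: 25.65
ee_pos: [0.6289, -0.1029, 0.2155]
tcp_rot: [[0.798, 0.602, 0.04], [0.602, -0.798, 0.0], [0.032, 0.023, -0.999]]
contact_force: [-1.1, 0.2, -1.2]
grip_width: 0.0
```

```bash
python3 s.py
```

```text
t 25.65 a 24.6 b 0.4 z 215.5 yaw 37.04 tilt n,e [ 1.83 -1.34] F n,e,z [-0.8  0.8 -1.2] M [0.04 0.05 0.05] w 0.0
```

arm_command:
  deltas:
    - [1,[0,0,-0.2],0]

```text
time: 25.75
ee_pos: [0.6289, -0.1029, 0.2131]
tcp_rot: [[0.798, 0.602, 0.039], [0.602, -0.798, 0.001], [0.032, 0.023, -0.999]]
contact_force: [-0.5, -0.6, -0.4]
grip_width: 0.0003
```

```bash
python3 s.py
```

```text
t 25.75 a 24.6 b 0.4 z 213.1 yaw 37.04 tilt n,e [ 1.83 -1.33] F n,e,z [-0.7 -0.2 -0.4] M [ 0.05  0.05 -0.01] w 0.3
```

arm_command:
  deltas:
    - [1,[0,0,-0.2],0]

```text
time: 25.85
ee_pos: [0.6292, -0.103, 0.2119]
tcp_rot: [[0.798, 0.602, 0.041], [0.602, -0.798, 0.0], [0.033, 0.024, -0.999]]
contact_force: [-3.1, -0.2, 7.2]
grip_width: 0.0001
```

```bash
python3 s.py
```

```text
t 25.85 a 24.7 b 0.1 z 211.9 yaw 37.04 tilt n,e [ 1.87 -1.4 ] F n,e,z [-2.7  1.7  7.2] M [ 0.09  0.53 -0.02] w 0.1
```

arm_command:
  deltas:
    - [1,[0,0,-0.2],0]

```text
time: 25.95
ee_pos: [0.6293, -0.1031, 0.2119]
tcp_rot: [[0.798, 0.601, 0.043], [0.602, -0.798, -0.001], [0.034, 0.026, -0.999]]
contact_force: [-2.9, 1.2, 7.9]
grip_width: 0.0002
```

```bash
python3 s.py
```

```text
t 25.95 a 24.8 b 0.1 z 211.9 yaw 37.04 tilt n,e [ 1.94 -1.49] F n,e,z [-1.6  2.8  7.9] M [ 0.1   0.65 -0.01] w 0.2
```

Rock solid at 211.9 mm under about 8 N. I retract and take a final look.

arm_command:
  deltas:
    - [1,[0,0,0.5],0]
    - [1,[0,0,1],0]
    - [1,[0,0,1.5],0]
    - [1,[0.3,0.2,1.5],0]
    - [1,[0.5,0.4,1.5],0]
    - [1,[0.8,0.6,1.5],0]
    - [1,[0.8,0.6,1.5],0]
    - [1,[0.8,0.6,1],0]
    - [0,[0,0,0],0]
    - [0,[0,0,0],0]
    - [0,[0,0,0],0]
    - [0,[0,0,0],0]

```text
time: 27.15
ee_pos: [0.6619, -0.0792, 0.3215]
tcp_rot: [[0.798, 0.6, 0.048], [0.601, -0.799, -0.002], [0.037, 0.031, -0.999]]
contact_force: [-0.9, -1.2, 0.8]
grip_width: 0.0583
```

```bash
python3 s.py;  python3 - <<'E'
from h import *
st=bot.state(); p=bot.snapshot('wrist'); save(p,'w8')
W,u,v=cloud(p,None,st)
n=np.array([np.cos(np.radians(36.9)),np.sin(np.radians(36.9))]);e=np.array([-n[1],n[0]]); F0=np.array([.6095,-.118])
a=(W[:,:2]-F0)@n*1e3; b=(W[:,:2]-F0)@e*1e3; h=W[:,2]*1e3
m=(abs(h-212)<7)&(a>8)&(a<110)&(abs(b)<11)
A=np.c_[a[m]-15,b[m],np.ones(m.sum())];c=np.linalg.lstsq(A,h[m],rcond=None)[0];print('saddle z',c[2],'slopes',np.degrees(c[:2]),m.sum())
m=(abs(h-246)<6)&(a>-45)&(a<6)&(abs(b)<30); print('posttop',m.sum(),np.median(h[m]) if m.sum() else '')
p=bot.snapshot('side'); save(p,'s8')
for t in ['headset','paddle','mug']:
    q=bot.outline_of(p,t); print(t,[(round(x['conf'],2),np.round(x['box'])) for x in q[:1]])
E
```

```text
t 27.15 a 65.2 b -0.4 z 321.5 yaw 36.99 tilt n,e [ 2.14 -1.77] F n,e,z [-1.4 -0.4  0.8] M [-0.03  0.08 -0.  ] w 58.3
saddle z 211.97424621785657 slopes [-1.40801576 -1.13453497] 4463
posttop 4490 246.15983995887032
headset []
paddle [(0.95, array([181., 259.,  36.,  34.]))]
mug [(0.68, array([309., 387.,  67.,  64.]))]
```

View pics/s8.png

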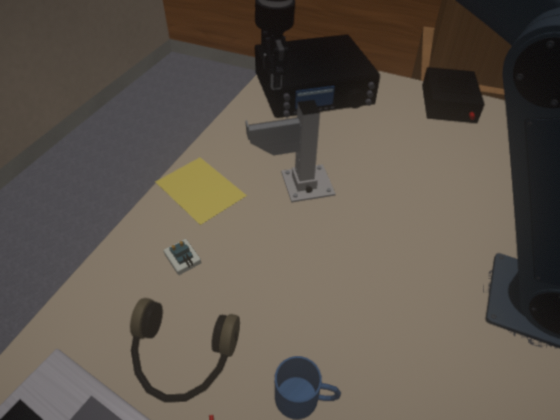

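View pics/w8.png

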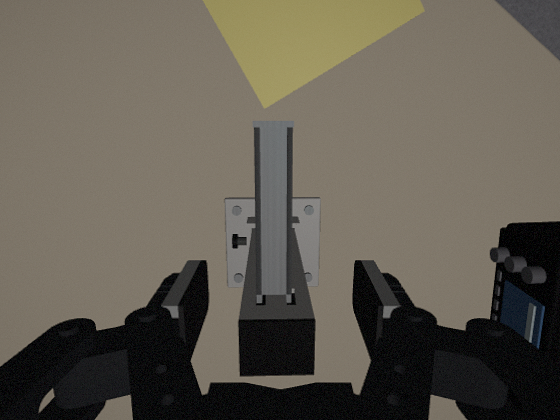

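The bracket is flat against the post with the gripper clear above it. The headset, paddle and mug are where they were, so I'm handing in.

```bash
python3 -c "
from rig import bot
print(bot.job_done())"
```

```text
the job is handed in; nothing more can be done
None
```

The bracket is on the post: all four tabs are hooked into the top two rows, its back is against the face, and it is pushed down to the stop. I let go and handed the job in at about 27 s. By every check I could make, the latch has snapped out over the crossbar.

- **Approach:** I pinched the cheeks, found the slots with the wrist camera and went in gently. Back contact was 3.8 N.
- **Push down:** The largest push in the readings was about 11 N, against the bottom stop. These are readings at the end of each move, so a brief higher peak could have been missed.
- **Fully home:** The saddle sits 34.1 to 34.2 mm below the post's top, where 34 mm is expected. It did not move when I pressed it at about 8 N with shut fingers.
- **Latch:** It is hidden between the cheeks, so I could not see it. An upward tug met about 9 N of resistance after roughly 1 mm, so I take it as latched.
- **Bystanders:** The headset, paddle key and mug look unmoved in the last side view. The network did not find the headset in that picture, but it is plainly in its old place.

Two measurements disagreed:
- **Side to side:** The side camera put the post's centre line about 2 mm away from where the top and wrist cameras put it. I went with the top and wrist cameras, and the tabs went in without catching.
- **Slope:** The wrist depth shows the saddle sloping by about 1.4°. It showed a similar slope on the post's own top, so I put most of that down to camera bias.

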